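# Set up a rotary tube mixer: twist-lock stops, disc, counter

## Task

Get the rotary tube mixer ready for its next run: lock every rack stop standing on the bench into the slotted channel (bar along the slot, press down against the spring, a quarter turn, let it rise so that its grooves catch the lips, standing square across the channel) and put the tube disc on the drive so that all three studs come up through its holes and it lies flat on the plate. Only when all of that is fitted, turn the run counter's knob back to its zero stop. Do not knock over the bottle or the beaker.

Things in the scene. Friction and masses are not known exactly. Their poses are not given: they have to be found in the camera images.
- channel: aluminium channel fixed to the bench, 300 mm long (its x), 52 wide, 30 high; origin at the middle of its underside, z up. Slot in the top along the whole length, 24 mm wide. Inside: floor at z = 3 mm, 46 mm wide. The lips, 3 mm thick, have turned-down edges 12 to 15 mm either side of the middle, reaching down to z = 22 mm
- channel_slot (a point): middle of the slot, at the top of the channel. A stop's bar goes in along the slot and turns (either way) only when the stop's origin is pressed to 7 to 9 mm below the channel's underside (z = -7 to -9); turned crosswise and let go, its spring lifts it until the lips sit in the grooves, origin at about z = -1 mm. Stops may be anywhere along the channel
- stopA: rack stop (2 to 4 of A to D are present), upright. Spring foot 34 x 18 x 3 mm; steel cross bar 41 long (x) x 12 mm (16 at the middle), underside z = 16 mm; 12 mm stem; grey grip 24 (x) x 14 (y) mm, z = 41 to 75. Two grooves across the bar's top, 10.5 to 16.5 mm either side of the middle, floor z = 23, tips beyond rise to z = 27. Origin: centre of the foot's underside, foot fully out; z up
- stopB: same as stopA. In all stops the foot slides up into the stop by up to 13 mm against its spring (1.6 N to start, 5.6 N at 10 mm), so the origin can go below the surface the foot stands on. About 82 g, weight a little uncertain
- stopC: same as stopA
- stopD: same as stopA
- disc: bare aluminium tube disc, 124 mm diameter, 10 mm thick, flat on the bench, white tube caps (4 mm high) round its rim; origin at the centre of its underside, z up. Grey bar grip in the middle, 32 mm along x, 14 along y, z = 10 to 50 mm. Three 14 mm through holes 36 mm from the middle at 0, 120, 240 degrees from its x axis. 220 g, a little uncertain
- drive: white box 130 x 130 mm fixed on the bench with a round steel plate on top (112 mm diameter, does not turn); origin at the centre of its underside, z up. Three upright 10 mm studs with rounded ends 36 mm from the middle at 0, 120, 240 degrees from its x axis, 16 mm above the plate (to z = 74 mm). Stands left or right of the channel, the counter on the other side
- drive_plate (a point): centre of the top face of the drive's plate, 58 mm above the bench; the disc's origin belongs here
- reset (a joint): angle of the run counter's knob: 0 at the zero stop, grows clockwise seen from above (up to 4.7); starts between 2.2 and 4.2. Turn it back anticlockwise seen from above until it meets the stop; it stays where it is left (friction 0.05 N m)
- reset_grip (a point): point on the knob's vertical axis at the height to grip, 77 mm above the bench; turns with the knob. Black knob on the white counter box (130 x 130 x 40 mm): a 44 mm round foot and on it a bar 42 mm long (the point's x) and 14 mm wide (y), from 25 mm below to 7 mm above this point; at zero the white line on the bar's -x end points at the box's long mark
- bottle: bystander: glass bottle with blue cap, 60 mm diameter, 110 mm high, near one end of the channel; origin at the centre of its base
- beaker: bystander: glass beaker, 72 mm diameter, 90 mm high, near the other end of the channel; origin at the centre of its base
There are look-alikes about, which are no part of the job. Leave any orange or red look-alike of the disc alone.

How it is judged:
By the outcome, as a careful person would: the job done as asked, in the order asked, and still so for the second after the job is handed in, with the robot touching nothing.
Of stopA, stopB, stopC, stopD only 2 to 4 are there at a start; the rules pass over those that are not, and their reading is None.
At some moment in a run one of disc, stopA, stopB, stopC, stopD may be knocked a few centimetres aside while the robot is not near it.
It also fails if it takes over 210 s, if anything falls off the work surface, if the arm or the gripper's body presses on something with over 40 N, if the wrist force passes 120 N, or if a joint passes its speed limit or range.

## Robot

A 6-joint arm with a two-finger parallel gripper is mounted at the origin on the work surface. World frame = base frame: x ahead of the robot, y to its left, z up, the work surface at z = 0. Lengths are in m, angles in rad, forces in N, time in s.
With the tool pointing down it reaches from about 0.375 to 0.9 m from the base axis. Payload 3.1 kg.
Tool frame: the origin (TCP) lies on the centre line of the jaws, within the pads' length; the fingertips stand robot.tip_reach ahead of it and the grasp point (between the pads) is the TCP (robot.tip_reach is the distance from the TCP to the fingertips, in m); z points along the fingers, y is the direction in which the jaws open and shut (so a half turn about z gives the same grasp; the last joint's range is limited). The gripper opens to 87 mm and grips with 3 to 60 N. Pads are 19 mm wide; open, the fingers measure 117 mm over their backs; the gripper's body (75 mm by 190 mm) begins 51 mm behind the grasp point.
Start: joints at [-1.391, 0.527, 1.433, -0, 1.181, -0.178], TCP at [0.219, -0.585, 0.242] pointing down, gripper open.
Joint ranges: [-3.08, 3.08], [-0.75, 2.2], [0.22, 2.44], [-1.43, 4.57], [0, 2.65], [-2.85, 2.85]. Speed limits (rad/s): [2.79, 2.79, 3.14, 3.14, 3.14, 3.14].

## Interface

Orientations are given as a unit quaternion [x, y, z, w].
In Python, from rig import telemetry, viewer, robot gives the robot as it stands. The module is installed in compiled form; this text tells all that it offers.
- The arm moves only by the tool step_arm, never from a script. Its argument "targets" is a list of rows, each an object of numbers: "dx", "dy", "dz": the shift along the tool's x, y, z in m; "rx", "ry", "rz": the turn, a rotation vector about the tool's x, y, z in degrees. In form: [{"dx": .., "dy": .., "dz": .., "rx": .., "ry": .., "rz": ..}, ...]. A call has exactly 5 rows; each row is the pose to reach, as a shift and turn from the pose measured when the call began, along the tool's axes at that moment; what a row does not reach only later rows make up. A row lasts 1/8 s, in which the tool goes at most 62.5 mm and 10.7 degrees, less where a joint would pass 70% of its speed; a pose out of reach is approached as far as the arm can. A call with a gripper value outside its range is refused whole. "gripper" is the opening, from 0 (shut) to 1 (fully open), set as the call begins (left out, the last holds). The fingers move at their own pace and stop on an object; "force" is the grip in N (left out, the last holds). Time passes only in rows, so rows that repeat a pose let the fingers close, or fill a call up. It gives the time, the measured TCP pose, the force and the opening at its end, in the units of the state.
- telemetry.get_obs(): the state, without advancing time (a new reading comes with each control period).
- viewer.camera(name): name is "scene" or "top" or "wrist"; returns a dict with "img" (400x640x3 uint8, blue, green, red), "depth" (400x640 float32, m along the optical axis (not along the pixel's ray), 0 where there is no reading), "K" (3x3 intrinsics, pixels), "k1" (the pictures are not rectified: a ray, as slopes to the right and down, at radius r is drawn at 1 + k1 r^2 times it, then the intrinsics apply), "R" (3x3) and "t" (3): a world point X has camera coordinates R X + t. Camera axes: x right, y down, z forward; pixel columns grow to the right and rows downward; lengths in m; the calibration is good to about 2 mm. A picture is of the moment at which its call begins.
- robot.hand_in(): hands the job in, once; it reports no verdict.
The state is a dict: "time": time; "q": joint angles; "joint_velocities": joint speeds; "joint_torque": joint torques, N m; "position": TCP position; "tool_rot": TCP orientation; "ft_force": force on the tool from outside, world axes, zero at the start; "moment": the same for the moment, N m; "grip_width": finger opening in m.
Only numpy, scipy, OpenCV 4.12 (cv2) and the standard library are available. Lean on these libraries where they do the work, as an engineer would, in place of code of your own. Each camera call takes 0.05 s, during which the arm holds its last target.

## Working session

There is one attempt and no reset: what is moved stays moved. The work goes in short steps, Python scripts to look and compute and a tool call to move; the robot and the scene stay as the last step left them, time stands still between calls to the robot, and variables do not carry over. Pictures are saved under pics/ and viewed, and the job is handed in when it is done.

Besides the shell and the picture viewer there is one more tool, called after "Request:" by a JSON object that holds its "method" and its "body", one argument or row to a line. step_arm: Moves the arm, as the interface text tells. Its arguments: {"type":"object","properties":{"targets":{"type":"array"},"gripper":{"type":"number"},"force":{"type":"number"}},"required":["targets"]}

```bash
mkdir -p pics; cat > h.py <<'E'
import numpy as np, cv2
from rig import telemetry, viewer, robot
from scipy.spatial.transform import Rotation as Ro
def cam(n):
    return viewer.camera(n)
def rays(c,uv):
    uv=np.atleast_2d(np.asarray(uv,float))
    K=c['K']; k1=c['k1']
    p=np.stack([(uv[:,0]-K[0,2])/K[0,0],(uv[:,1]-K[1,2])/K[1,1]],1)
    s=p.copy()
    for _ in range(20):
        s=p/(1+k1*(s**2).sum(1,keepdims=True))
    d=np.c_[s,np.ones(len(s))]
    R=np.asarray(c['R']);t=np.asarray(c['t'])
    return -R.T@t,d@R   # origin, world directions (unit depth)
def plane(c,uv,z):
    o,d=rays(c,uv); k=(z-o[2])/d[:,2]
    return o+d*k[:,None]
def proj(c,X):
    X=np.atleast_2d(X); R=np.asarray(c['R']);t=np.asarray(c['t'])
    q=X@R.T+t; s=q[:,:2]/q[:,2:]; s=s*(1+c['k1']*(s**2).sum(1,keepdims=True))
    K=c['K']; return np.c_[s[:,0]*K[0,0]+K[0,2],s[:,1]*K[1,1]+K[1,2]]
def cloud(c):
    h,w=c['depth'].shape; u,v=np.meshgrid(np.arange(w),np.arange(h))
    o,d=rays(c,np.c_[u.ravel(),v.ravel()])
    X=o+d*c['depth'].reshape(-1,1)
    return X.reshape(h,w,3)
def pose():
    o=telemetry.get_obs(); return np.array(o['position']),Ro.from_quat(o['tool_rot']),o
def save(img,n): cv2.imwrite('pics/'+n+'.png',img)
E
python3 - <<'E'
from h import *
p,r,o=pose(); print(o, robot.tip_reach); print(r.as_matrix().round(3))
for n in ['scene','top','wrist']:
    c=cam(n); save(c['img'],n+'0'); print(n,c['K'],c['k1'],np.round(-c['R'].T@c['t'],3),(c['depth']>0).mean())
    import pickle; pickle.dump(c,open(n+'0.pkl','wb'))
E
```

```text
{'time': 0.0, 'q': array([-1.39048161e+00,  5.28454887e-01,  1.43388588e+00,  1.18192056e-06,
        1.18139600e+00, -1.78496657e-01]), 'joint_velocities': array([-0.00056396,  0.00184736,  0.00134456, -0.00141191,  0.00014461,
        0.00051774]), 'joint_torque': array([-2.13447827e-03, -4.40053010e+01, -1.76594299e+01,  6.31787349e-02,
        5.83437702e-02, -1.80006623e-04]), 'position': array([ 0.21938117, -0.58450188,  0.24058374]), 'tool_rot': array([ 9.83949393e-01,  1.78444507e-01, -4.28053593e-07, -1.07205685e-03]), 'ft_force': array([-0.14866614,  0.84917281,  0.23661004]), 'moment': array([-0.00078629, -0.02156019, -0.02648903]), 'grip_width': 0.08702871355520822} 0.019
[[ 0.936  0.351 -0.   ]
 [ 0.351 -0.936  0.002]
 [ 0.    -0.002 -1.   ]]
scene [[462.95132255   0.         310.97525673]
 [  0.         462.95132255 205.14144943]
 [  0.           0.           1.        ]] -0.002475655793306324 [ 0.993 -0.646  1.024] 0.99605078125
top [[423.42554411   0.         319.28801587]
 [  0.         423.42554411 200.1624089 ]
 [  0.           0.           1.        ]] -0.05911725512692825 [0.248 0.047 1.503] 0.9959609375
wrist [[360.00758267   0.         320.17885605]
 [  0.         360.00758267 189.93623744]
 [  0.           0.           1.        ]] -0.05520593230583122 [ 0.294 -0.558  0.384] 0.9961953125
```

View pics/top0.png

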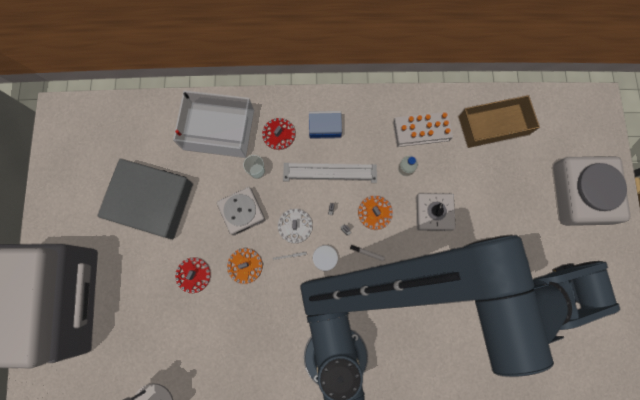

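View pics/scene0.png

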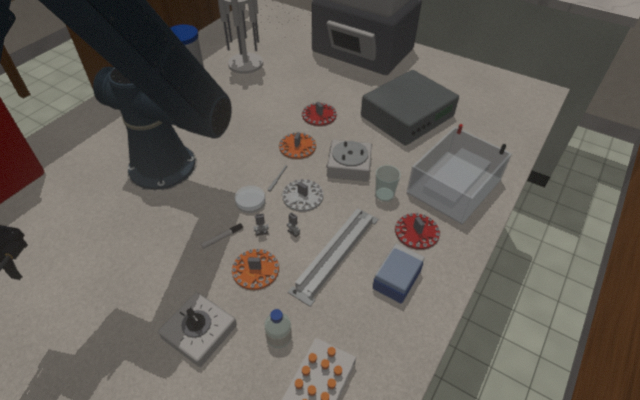

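View pics/wrist0.png

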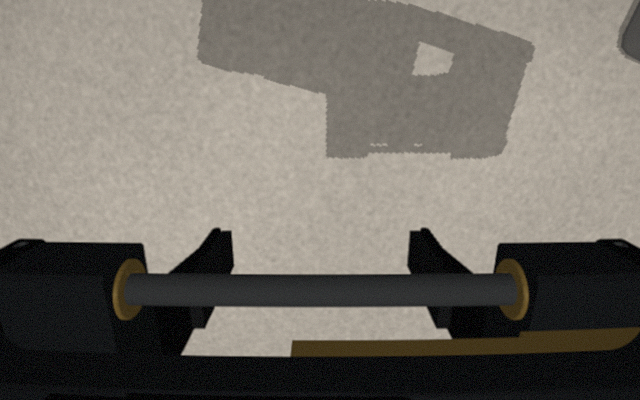

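```bash
python3 - <<'E'
import pickle
from h import *
t=pickle.load(open('top0.pkl','rb'));s=pickle.load(open('scene0.pkl','rb'))
save(cv2.resize(t['img'][140:280,200:400],None,fx=4,fy=4,interpolation=cv2.INTER_CUBIC),'t_crop')
save(cv2.resize(s['img'][100:300,220:420],None,fx=3,fy=3,interpolation=cv2.INTER_CUBIC),'s_crop')
save(cv2.resize(t['img'][140:250,380:480],None,fx=5,fy=5,interpolation=cv2.INTER_CUBIC),'t_crop2')
for n,u in dict(disc=(295,225),s1=(333,208),s2=(346,229),drive=(240,210),counter=(437,210),chL=(286,172),chR=(375,174),beaker=(256,167),bottle=(409,165)).items():
    print(n,plane(t,u,0.04).round(3))
E
```

```text
disc [[0.448 0.134 0.04 ]]
s1 [[ 0.505 -0.     0.04 ]]
s2 [[ 0.43  -0.043  0.04 ]]
drive [[0.504 0.327 0.04 ]]
counter [[ 0.491 -0.366  0.04 ]]
chL [[0.639 0.164 0.04 ]]
chR [[ 0.625 -0.153  0.04 ]]
beaker [[0.66  0.272 0.04 ]]
bottle [[ 0.656 -0.277  0.04 ]]
```

View pics/t_crop.png

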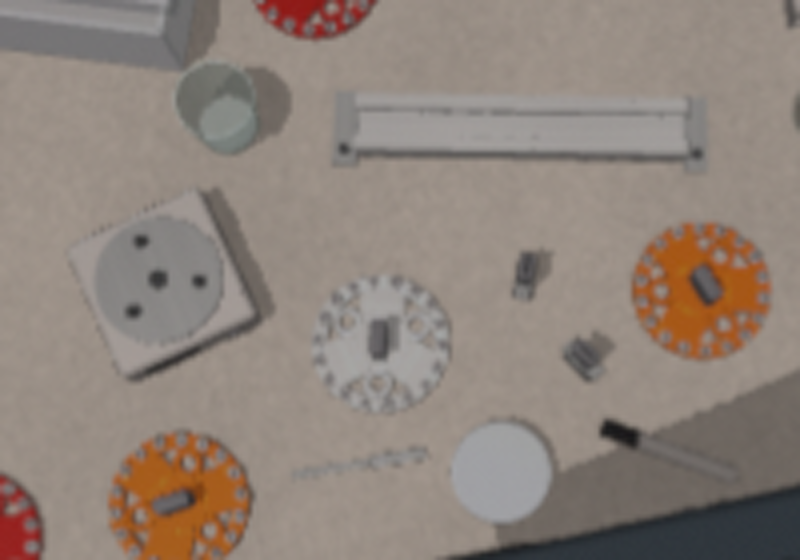

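View pics/s_crop.png

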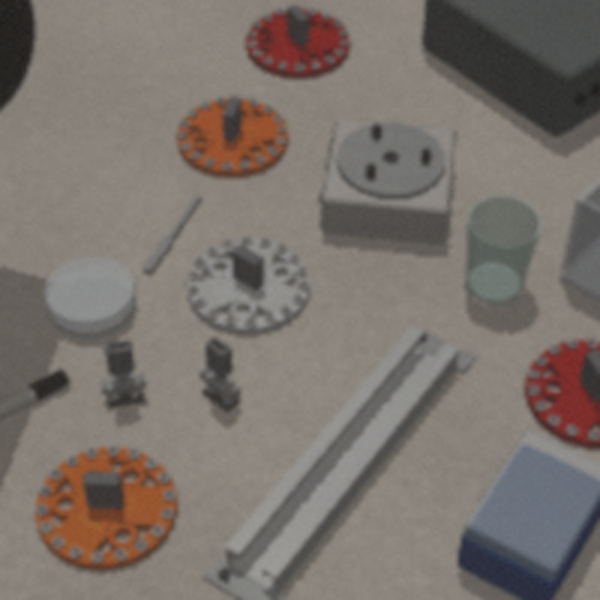

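View pics/t_crop2.png

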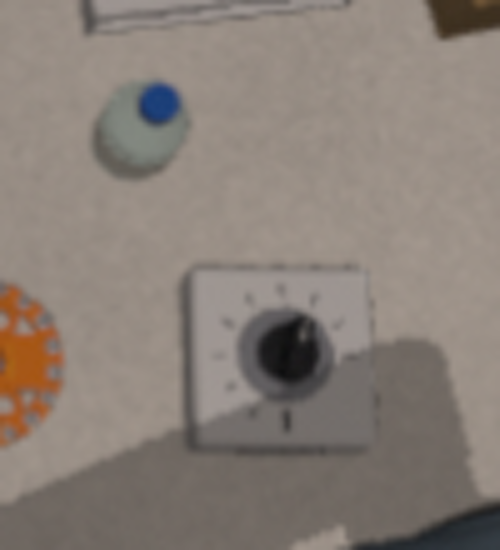

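```bash
cat >> h.py <<'E'
def go(x,y,z,yaw,pp=None):
    p,r,o=pose(); M=r.as_matrix(); a=np.deg2rad(yaw)
    T=np.array([[np.cos(a),np.sin(a),0],[np.sin(a),-np.cos(a),0],[0,0,-1.]])
    d=M.T@(np.array([x,y,z])-p); rv=np.rad2deg(Ro.from_matrix(M.T@T).as_rotvec())
    cur=np.rad2deg(np.arctan2(M[1,0],M[0,0]))
    print('t %.2f pos'%o['time'],p.round(4),'yaw %.2f'%cur,'q',o['q'].round(2),'F',o['ft_force'].round(1),'grip %.4f'%o['grip_width'])
    print('d mm',(d*1000).round(1),'rv deg',rv.round(2),'rows>= %.1f'%max(np.linalg.norm(d)/.0625,np.linalg.norm(rv)/10.7))
E
python3 - <<'E'
from h import *
go(.42,-.02,.30,0)
c=pickle.load(open('wrist0.pkl','rb')) if 0 else None
E
```

```text
t 0.15 pos [ 0.2194 -0.5847  0.2408] yaw 20.56 q [-1.39  0.53  1.43 -0.    1.18 -0.18] F [ 0.1 -0.5 -0.4] grip 0.0872
d mm [ 386.1 -458.4  -58.3] rv deg [-0.09  0.   20.56] rows>= 9.6
```

Request:
{"method": "step_arm", "body": {
  "targets": [
    {"dx":0.04,"dy":-0.045,"dz":-0.03,"rz":2},
    {"dx":0.08,"dy":-0.09,"dz":-0.06,"rz":4},
    {"dx":0.12,"dy":-0.135,"dz":-0.06,"rz":7},
    {"dx":0.16,"dy":-0.18,"dz":-0.06,"rz":10},
    {"dx":0.2,"dy":-0.225,"dz":-0.06,"rz":12}
  ],
  "gripper": 1
}}

```text
invalid input
```

```bash
python3 -c "
from h import *
go(.42,-.02,.30,0)"
```

```text
t 0.15 pos [ 0.2194 -0.5847  0.2408] yaw 20.56 q [-1.39  0.53  1.43 -0.    1.18 -0.18] F [ 0.1 -0.5 -0.4] grip 0.0872
d mm [ 386.1 -458.4  -58.3] rv deg [-0.09  0.   20.56] rows>= 9.6
```

Request:
{"method": "step_arm", "body": {
  "targets": [
    {"dx":0.04,"dy":-0.045,"dz":-0.03,"rx":0,"ry":0,"rz":2},
    {"dx":0.08,"dy":-0.09,"dz":-0.06,"rx":0,"ry":0,"rz":4},
    {"dx":0.12,"dy":-0.135,"dz":-0.06,"rx":0,"ry":0,"rz":7},
    {"dx":0.16,"dy":-0.18,"dz":-0.06,"rx":0,"ry":0,"rz":10},
    {"dx":0.2,"dy":-0.225,"dz":-0.06,"rx":0,"ry":0,"rz":12}
  ],
  "gripper": 1,
  "force": 20
}}

```text
time: 0.78
position: [0.3274, -0.3036, 0.3013]
tool_rot: [0.997, 0.074, 0.0, -0.001]
ft_force: [1.2, -0.3, 1.2]
grip_width: 0.0873
```

```bash
python3 -c "
from h import *
go(.42,-.02,.30,0)"
```

```text
t 0.78 pos [ 0.3274 -0.3036  0.3013] yaw 8.44 q [-1.    0.21  1.78  0.    1.16  0.42] F [ 1.2 -0.3  1.2] grip 0.0873
d mm [ 133.3 -266.9    1.7] rv deg [-0.09 -0.02  8.44] rows>= 4.8
```

Request:
{"method": "step_arm", "body": {
  "targets": [
    {"dx":0.027,"dy":-0.053,"dz":0,"rx":0,"ry":0,"rz":2},
    {"dx":0.054,"dy":-0.107,"dz":0,"rx":0,"ry":0,"rz":4},
    {"dx":0.08,"dy":-0.16,"dz":0,"rx":0,"ry":0,"rz":6},
    {"dx":0.107,"dy":-0.213,"dz":0,"rx":0,"ry":0,"rz":7.5},
    {"dx":0.133,"dy":-0.266,"dz":0.002,"rx":0,"ry":0,"rz":8.5}
  ]
}}

```text
time: 1.4
position: [0.4203, -0.0192, 0.3]
tool_rot: [1.0, -0.001, 0.001, -0.001]
ft_force: [0.7, -1.1, 0.0]
grip_width: 0.0869
```

```bash
python3 - <<'E'
from h import *
import pickle
p,r,o=pose(); print(p,r.as_matrix().round(3))
for n in ['wrist','top','scene']:
    c=cam(n); save(c['img'],n+'1'); pickle.dump(c,open(n+'1.pkl','wb')); print(c['R'].round(3),(-c['R'].T@c['t']).round(3))
E
```

```text
[ 0.4203383  -0.01917171  0.29995584] [[ 1.    -0.002  0.001]
 [-0.002 -1.     0.001]
 [ 0.001 -0.001 -1.   ]]
[[-0.002 -1.    -0.   ]
 [-0.959  0.002  0.285]
 [-0.285  0.001 -0.959]] [ 0.499 -0.02   0.443]
[[-0.019 -1.    -0.004]
 [-0.981  0.019 -0.192]
 [ 0.192  0.    -0.981]] [0.248 0.047 1.503]
[[ 0.84   0.543 -0.005]
 [ 0.402 -0.629 -0.665]
 [-0.364  0.556 -0.747]] [ 0.993 -0.646  1.024]
```

View pics/wrist1.png

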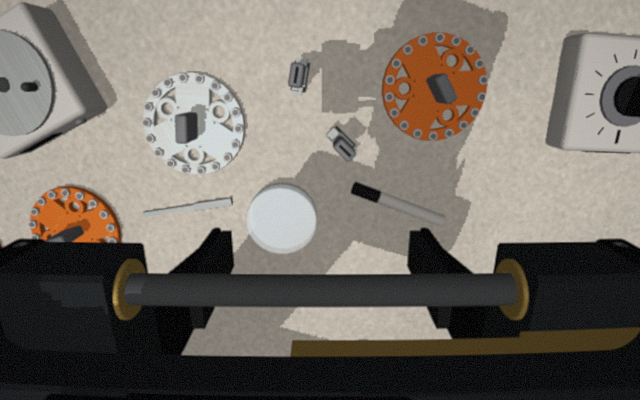

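View pics/scene1.png

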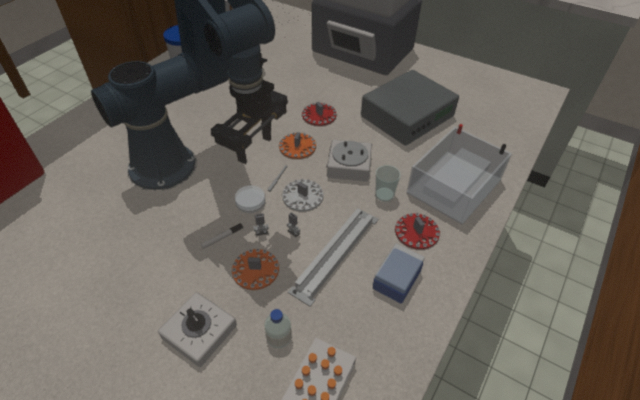

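View pics/top1.png

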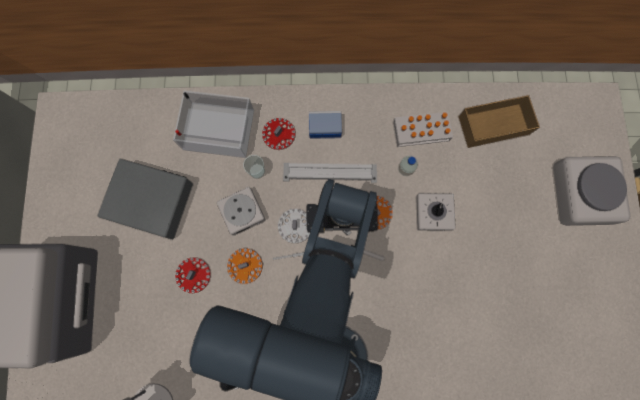

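```bash
python3 - <<'E'
from h import *
import pickle
w=pickle.load(open('wrist1.pkl','rb')); t=pickle.load(open('top0.pkl','rb')); s=pickle.load(open('scene0.pkl','rb'))
W=cloud(w)
def rect(P,name):
    (c,sz,a)=cv2.minAreaRect((P[:,:2]*1000).astype(np.float32))
    b=cv2.boxPoints((c,sz,a)); e=b[1]-b[0]; f=b[2]-b[1]
    L=e if np.linalg.norm(e)>np.linalg.norm(f) else f
    print(name,len(P),'ctr',np.round(c,1),'size',np.round(sz,1),'long axis deg %.1f'%(np.rad2deg(np.arctan2(L[1],L[0]))%180),'med z',np.median(P[:,2]).round(4))
for n,u in dict(s1=(299,75),s2=(342,141),disc=(188,126)).items():
    sub=W[max(0,u[1]-30):u[1]+30,u[0]-30:u[0]+30].reshape(-1,3)
    for lo,hi in ((.066,.09),(.012,.032),(.04,.06)):
        P=sub[(sub[:,2]>lo)&(sub[:,2]<hi)]
        if len(P)>10: rect(P,n+str((lo,hi)))
# channel in top
T=cloud(t); S=cloud(s)
for nm,C,box in(('top',T,(160,184,284,378)),('scene',S,None)):
    P=C.reshape(-1,3); m=(abs(P[:,0]-.632)<.05)&(abs(P[:,1]-.005)<.17)&(P[:,2]>.026)&(P[:,2]<.034)
    rect(P[m],'chan '+nm)
    print('bench z',np.median(P[(abs(P[:,0]-.55)<.02)&(abs(P[:,1]-.05)<.03)][:,2]))
E
```

```text
s1(0.066, 0.09) 361 ctr [507.9   4.1] size [14.1 24.1] long axis deg 169.9 med z 0.0745
s1(0.012, 0.032) 198 ctr [507.7   3. ] size [14.1 41.5] long axis deg 169.8 med z 0.0258
s1(0.04, 0.06) 17 ctr [506.7  -2.7] size [ 0.5 20.2] long axis deg 169.9 med z 0.0532
s2(0.066, 0.09) 309 ctr [432.9 -45.3] size [23.9 13.8] long axis deg 44.6 med z 0.0745
s2(0.012, 0.032) 164 ctr [434.  -45.7] size [40.3 14.6] long axis deg 55.4 med z 0.0253
s2(0.04, 0.06) 31 ctr [438.5 -45.9] size [23.7  8.4] long axis deg 75.7 med z 0.0546
disc(0.012, 0.032) 205 ctr [447.3 139.3] size [71.6 70.7] long axis deg 82.5 med z 0.0197
disc(0.04, 0.06) 435 ctr [452.4 133.4] size [14.4 32.2] long axis deg 177.6 med z 0.0492
chan top 508 ctr [642.6   7. ] size [296.1  53.9] long axis deg 88.6 med z 0.0296
bench z 4.675907796358736e-05
chan scene 1022 ctr [644.    2.3] size [302.5  54.6] long axis deg 87.9 med z 0.0297
bench z -0.0003615334329556408
```

```bash
python3 - <<'E'
from h import *
import pickle
w=pickle.load(open('wrist1.pkl','rb'))
a=cv2.resize(w['img'][50:170,270:380],None,fx=4.5,fy=4.5,interpolation=cv2.INTER_CUBIC)
save(a,'w1c')
E
```

```text
(no output)
```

View pics/w1c.png

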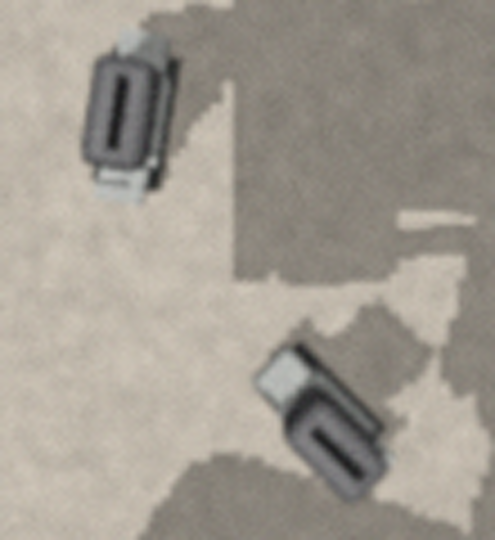

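```bash
python3 -c "
from h import *
go(.508,.004,.13,-10)
go(.508,.004,.063,-10)"
```

```text
t 1.55 pos [ 0.4197 -0.0182  0.2995] yaw 0.34 q [-0.31  0.17  1.84  0.    1.14  1.25] F [ 0.3 -1.2 -0.6] grip 0.0872
d mm [ 88.5 -21.4 169.5] rv deg [-0.1   0.04 10.34] rows>= 3.1
t 1.55 pos [ 0.4197 -0.0182  0.2995] yaw 0.34 q [-0.31  0.17  1.84  0.    1.14  1.25] F [ 0.3 -1.2 -0.6] grip 0.0872
d mm [ 88.5 -21.3 236.5] rv deg [-0.1   0.04 10.34] rows>= 4.1
```

Request:
{"method": "step_arm", "body": {
  "targets": [
    {"dx":0.03,"dy":-0.007,"dz":0.03,"rx":0,"ry":0,"rz":2},
    {"dx":0.06,"dy":-0.014,"dz":0.07,"rx":0,"ry":0,"rz":5},
    {"dx":0.0885,"dy":-0.0215,"dz":0.12,"rx":0,"ry":0,"rz":8},
    {"dx":0.0885,"dy":-0.0215,"dz":0.15,"rx":0,"ry":0,"rz":10.3},
    {"dx":0.0885,"dy":-0.0215,"dz":0.16,"rx":0,"ry":0,"rz":10.3}
  ],
  "gripper": 0.6
}}

```text
time: 2.17
position: [0.5067, 0.0029, 0.1375]
tool_rot: [0.996, -0.087, -0.003, -0.001]
ft_force: [1.0, 0.5, 0.3]
grip_width: 0.0535
```

```bash
python3 - <<'E'
from h import *
import pickle
go(.508,.004,.063,-10)
c=cam('wrist'); save(c['img'],'wrist2'); W=cloud(c).reshape(-1,3)
for x,y in((.508,.004),(.433,-.045)):
    m=(np.hypot(W[:,0]-x,W[:,1]-y)<.03)&(W[:,2]>.068)&(W[:,2]<.08); P=W[m]
    if len(P)>20: print(len(P),cv2.minAreaRect((P[:,:2]*1000).astype(np.float32)))
E
```

```text
t 2.17 pos [0.5067 0.0029 0.1375] yaw -10.04 q [-0.22  0.53  1.82  0.    0.79  1.53] F [1.  0.5 0.3] grip 0.0535
d mm [ 1.5 -1.2 74.5] rv deg [-0.09  0.31 -0.04] rows>= 1.2
845 ((509.2100524902344, 4.250097751617432), (13.731483459472656, 23.695064544677734), 80.15491485595703)
```

View pics/wrist2.png

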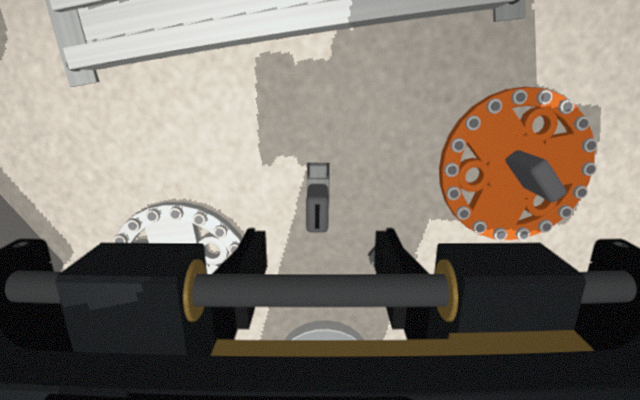

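Request:
{"method": "step_arm", "body": {
  "targets": [
    {"dx":0.002,"dy":-0.001,"dz":0.025,"rx":0,"ry":0.3,"rz":0},
    {"dx":0.002,"dy":-0.001,"dz":0.05,"rx":0,"ry":0.3,"rz":0},
    {"dx":0.002,"dy":-0.001,"dz":0.0745,"rx":0,"ry":0.3,"rz":0},
    {"dx":0.002,"dy":-0.001,"dz":0.0745,"rx":0,"ry":0.3,"rz":0},
    {"dx":0.002,"dy":-0.001,"dz":0.0745,"rx":0,"ry":0.3,"rz":0}
  ]
}}

```text
time: 2.85
position: [0.5094, 0.0031, 0.0644]
tool_rot: [0.996, -0.088, 0.001, -0.001]
ft_force: [0.6, 0.4, 0.6]
grip_width: 0.0521
```

Request:
{"method": "step_arm", "body": {
  "targets": [
    {"dx":0,"dy":0,"dz":0,"rx":0,"ry":0,"rz":0},
    {"dx":0,"dy":0,"dz":0,"rx":0,"ry":0,"rz":0},
    {"dx":0,"dy":0,"dz":0,"rx":0,"ry":0,"rz":0},
    {"dx":0,"dy":0,"dz":0,"rx":0,"ry":0,"rz":0},
    {"dx":0,"dy":0,"dz":0,"rx":0,"ry":0,"rz":0}
  ],
  "gripper": 0,
  "force": 30
}}

```text
time: 3.48
position: [0.5093, 0.0032, 0.0644]
tool_rot: [0.996, -0.088, 0.001, -0.001]
ft_force: [1.4, -0.5, -1.0]
grip_width: 0.0135
```

```bash
python3 - <<'E'
from h import *
go(.508,.004,.063,-10)
go(.508,.004,.15,-10)
E
```

```text
t 3.48 pos [0.5093 0.0032 0.0644] yaw -10.04 q [-0.21  0.67  1.86  0.    0.61  1.53] F [ 1.4 -0.5 -1. ] grip 0.0135
d mm [-1.4 -0.6  1.4] rv deg [-0.08 -0.14 -0.04] rows>= 0.0
t 3.48 pos [0.5093 0.0032 0.0644] yaw -10.04 q [-0.21  0.67  1.86  0.    0.61  1.53] F [ 1.4 -0.5 -1. ] grip 0.0135
d mm [ -1.2  -0.7 -85.6] rv deg [-0.08 -0.14 -0.04] rows>= 1.4
```

Request:
{"method": "step_arm", "body": {
  "targets": [
    {"dx":-0.001,"dy":-0.001,"dz":-0.04,"rx":0,"ry":0,"rz":0},
    {"dx":-0.001,"dy":-0.001,"dz":-0.09,"rx":0,"ry":0,"rz":-9},
    {"dx":0.02,"dy":-0.001,"dz":-0.11,"rx":0,"ry":0,"rz":-19},
    {"dx":0.05,"dy":-0.001,"dz":-0.11,"rx":0,"ry":0,"rz":-29},
    {"dx":0.08,"dy":-0.001,"dz":-0.11,"rx":0,"ry":0,"rz":-39}
  ]
}}

```text
time: 4.1
position: [0.5886, -0.0099, 0.1749]
tool_rot: [0.967, 0.253, 0.002, -0.0]
ft_force: [-0.3, -0.6, -2.3]
grip_width: 0.0136
```

```bash
python3 - <<'E'
from h import *
import pickle
go(.643,.05,.16,88.2)
c=cam('wrist'); save(c['img'],'wrist3'); W=cloud(c).reshape(-1,3)
P=W[(abs(W[:,0]-.643)<.05)&(abs(W[:,1]-.005)<.17)&(W[:,2]>.028)&(W[:,2]<.033)]
print(len(P),cv2.minAreaRect((P[:,:2]*1000).astype(np.float32)))
E
```

```text
t 4.10 pos [ 0.5886 -0.0099  0.1749] yaw 29.30 q [-0.21  0.56  1.59  0.    0.99  0.85] F [-0.3 -0.6 -2.3] grip 0.0136
d mm [ 76.7 -25.6  15.1] rv deg [  0.12  -0.14 -58.9 ] rows>= 5.5
12872 ((646.0696411132812, 4.955810546875), (300.6002197265625, 52.621185302734375), 87.99567413330078)
```

View pics/wrist3.png

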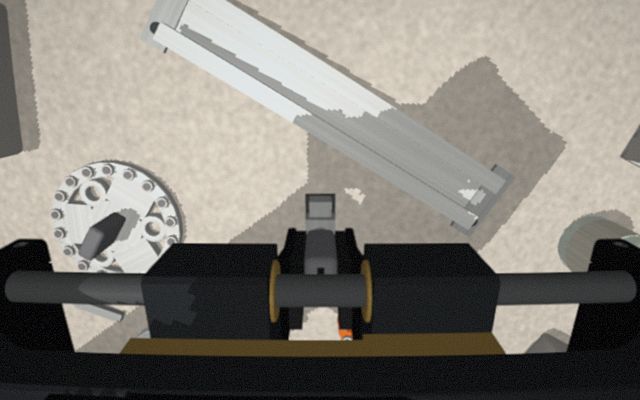

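Request:
{"method": "step_arm", "body": {
  "targets": [
    {"dx":0.01,"dy":-0.003,"dz":0.0,"rx":0,"ry":0,"rz":-10},
    {"dx":0.025,"dy":-0.008,"dz":0.0,"rx":0,"ry":0,"rz":-20.5},
    {"dx":0.04,"dy":-0.015,"dz":0,"rx":0,"ry":0,"rz":-31},
    {"dx":0.06,"dy":-0.022,"dz":0,"rx":0,"ry":0,"rz":-41},
    {"dx":0.077,"dy":-0.026,"dz":0,"rx":0,"ry":0,"rz":-51}
  ]
}}

```text
time: 4.78
position: [0.6474, 0.0501, 0.175]
tool_rot: [0.762, 0.648, 0.003, 0.003]
ft_force: [-0.2, -0.6, -0.6]
grip_width: 0.0137
```

Request:
{"method": "step_arm", "body": {
  "targets": [
    {"dx":0.0,"dy":0,"dz":0.0,"rx":0,"ry":0,"rz":-8},
    {"dx":0,"dy":0,"dz":0.0,"rx":0,"ry":0,"rz":-8},
    {"dx":0,"dy":0,"dz":0,"rx":0,"ry":0,"rz":-8},
    {"dx":0,"dy":0,"dz":0,"rx":0,"ry":0,"rz":-8},
    {"dx":0,"dy":0,"dz":0,"rx":0,"ry":0,"rz":-8}
  ]
}}

```text
time: 5.4
position: [0.6473, 0.0499, 0.175]
tool_rot: [0.715, 0.699, 0.003, 0.003]
ft_force: [0.4, -0.2, -1.0]
grip_width: 0.0136
```

```bash
python3 - <<'E'
from h import *
import pickle
c=cam('wrist'); save(c['img'],'wrist4');  pickle.dump(c,open('wrist4.pkl','wb'));W=cloud(c).reshape(-1,3)
go(.645,.05,.16,88)
P=W[(abs(W[:,0]-.643)<.05)&(abs(W[:,1]-.005)<.17)&(W[:,2]>.027)&(W[:,2]<.033)]
print(len(P),cv2.minAreaRect((P[:,:2]*1000).astype(np.float32)))
# slot edges along y slices
for y in (-.05,0.0,.09,.12,.14):
    Q=W[(abs(W[:,1]-y)<.004)&(abs(W[:,0]-.643)<.05)]
    x=np.sort(Q[(Q[:,2]>.028)&(Q[:,2]<.033)][:,0])*1000
    if len(x)>5:
        g=np.diff(x); i=g.argmax(); print(y,x[[0,-1]].round(1),'gap',x[i].round(1),x[i+1].round(1))
E
```

```text
t 5.45 pos [0.6474 0.0499 0.175 ] yaw 88.74 q [-0.1   0.63  1.44  0.    1.07 -0.07] F [ 0.6 -0.1 -1.1] grip 0.0138
d mm [ 0.  -2.5 15. ] rv deg [0.49 0.   0.74] rows>= 0.2
6831 ((646.934814453125, 23.007431030273438), (263.6668701171875, 52.24417495727539), 88.05963134765625)
0.09 [623.3 674.7] gap 637.2 661.8
0.12 [624.1 676.2] gap 638.3 662.2
0.14 [624.9 676.4] gap 638.9 663.1
```

View pics/wrist4.png

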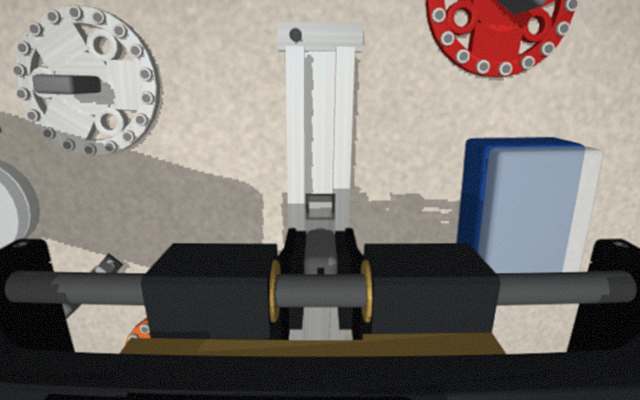

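```bash
python3 - <<'E'
from h import *
import pickle
c=pickle.load(open('wrist4.pkl','rb'));C=cloud(c)
img=c['img']; 
P=C.reshape(-1,3)
m=(P[:,2]>.12)&(P[:,2]<.15)&(abs(P[:,0]-.647)<.02)&(P[:,1]>.05)&(P[:,1]<.09)
Q=P[m]
for lo in np.arange(.12,.15,.005):
    q=Q[(Q[:,2]>lo)&(Q[:,2]<lo+.005)]
    if len(q): print(lo.round(3),len(q),q[:,0].min().round(4),q[:,0].max().round(4),q[:,1].min().round(4),q[:,1].max().round(4))
E
```

```text
0.125 47 0.6406 0.6564 0.0575 0.0682
0.13 273 0.6407 0.6562 0.0573 0.0685
0.135 556 0.6407 0.6564 0.05 0.0683
0.14 1 0.6488 0.6488 0.0536 0.0536
```

Request:
{"method": "step_arm", "body": {
  "targets": [
    {"dx":0,"dy":-0.001,"dz":0.02,"rx":0.5,"ry":0,"rz":0.7},
    {"dx":0,"dy":-0.001,"dz":0.045,"rx":0.5,"ry":0,"rz":0.7},
    {"dx":0,"dy":-0.001,"dz":0.06,"rx":0.5,"ry":0,"rz":0.7},
    {"dx":0,"dy":-0.001,"dz":0.068,"rx":0.5,"ry":0,"rz":0.7},
    {"dx":0,"dy":-0.001,"dz":0.068,"rx":0.5,"ry":0,"rz":0.7}
  ]
}}

```text
time: 6.08
position: [0.6467, 0.0499, 0.1063]
tool_rot: [0.719, 0.695, -0.0, -0.001]
ft_force: [0.7, -0.4, -0.9]
grip_width: 0.0135
```

```bash
python3 - <<'E'
from h import *
import pickle
c=cam('wrist'); save(c['img'][150:400,150:500],'wrist5');  P=cloud(c).reshape(-1,3)
go(.6466,.05,.0744,88)
m=(P[:,2]>.05)&(P[:,2]<.073)&(abs(P[:,0]-.647)<.02)&(P[:,1]>.055)&(P[:,1]<.09)
Q=P[m]; print(Q[:,0].min(),Q[:,0].max(),Q[:,2].min(),Q[:,2].max())
for y in (.06,.07,.08,.1,.12,.14):
    Q=P[(abs(P[:,1]-y)<.004)&(abs(P[:,0]-.643)<.05)]
    x=np.sort(Q[(Q[:,2]>.0285)&(Q[:,2]<.033)][:,0])*1000
    if len(x)>5:
        g=np.diff(x); i=g.argmax(); print(y,x[[0,-1]].round(1),'gap',x[i].round(1),x[i+1].round(1))
E
```

```text
t 6.12 pos [0.6472 0.0499 0.1071] yaw 88.03 q [-0.09  0.72  1.47 -0.    0.95 -0.06] F [ 0.2  0.8 -1.5] grip 0.0140
d mm [ 0.1 -0.6 32.7] rv deg [0.01 0.   0.03] rows>= 0.5
0.6395257410270954 0.6555455149685353 0.057423416433632496 0.07038497348356174
0.06 [622.2 674.3] gap 636.1 660.1
0.07 [622.4 674.3] gap 636.6 660.9
0.08 [622.8 675. ] gap 637.0 661.1
0.1 [623.7 675.7] gap 637.5 661.5
0.12 [624.3 675.7] gap 638.4 662.4
0.14 [624.8 676.4] gap 638.8 663.0
```

View pics/wrist5.png

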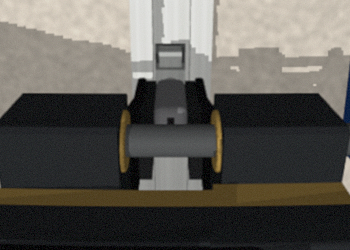

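Request:
{"method": "step_arm", "body": {
  "targets": [
    {"dx":0,"dy":0,"dz":0.008,"rx":0,"ry":0,"rz":0},
    {"dx":0,"dy":0,"dz":0.016,"rx":0,"ry":0,"rz":0},
    {"dx":0,"dy":0,"dz":0.024,"rx":0,"ry":0,"rz":0},
    {"dx":0,"dy":0,"dz":0.032,"rx":0,"ry":0,"rz":0},
    {"dx":0,"dy":0,"dz":0.032,"rx":0,"ry":0,"rz":0}
  ]
}}

```text
time: 6.75
position: [0.6465, 0.0499, 0.074]
tool_rot: [0.719, 0.695, -0.001, -0.001]
ft_force: [-0.1, 0.0, -1.1]
grip_width: 0.0136
```

```bash
python3 - <<'E'
from h import *
go(.647,.05,.0564,88)
E
```

```text
t 6.75 pos [0.6465 0.0499 0.074 ] yaw 88.03 q [-0.09  0.77  1.49 -0.    0.89 -0.06] F [-0.1  0.  -1.1] grip 0.0136
d mm [ 0.1  0.5 17.6] rv deg [-0.11 -0.    0.03] rows>= 0.3
```

Request:
{"method": "step_arm", "body": {
  "targets": [
    {"dx":0,"dy":0.0005,"dz":0.005,"rx":0,"ry":0,"rz":0},
    {"dx":0,"dy":0.0005,"dz":0.01,"rx":0,"ry":0,"rz":0},
    {"dx":0,"dy":0.0005,"dz":0.014,"rx":0,"ry":0,"rz":0},
    {"dx":0,"dy":0.0005,"dz":0.0176,"rx":0,"ry":0,"rz":0},
    {"dx":0,"dy":0.0005,"dz":0.0176,"rx":0,"ry":0,"rz":0}
  ]
}}

```text
time: 7.38
position: [0.6473, 0.0499, 0.0568]
tool_rot: [0.719, 0.695, -0.0, -0.0]
ft_force: [-1.1, 0.3, 5.8]
grip_width: 0.0137
```

```bash
python3 - <<'E'
from h import *
import pickle
c=cam('wrist'); save(c['img'][150:400,150:500],'wrist6');  P=cloud(c).reshape(-1,3)
go(.647,.05,.0564,88); go(.647,.05,.0564,-2);go(.647,.05,.0564,178)
C=cloud(c); 
m=(P[:,2]>.01)&(P[:,2]<.03)&(abs(P[:,0]-.647)<.009)&(P[:,1]>.06)&(P[:,1]<.074)
Q=P[m]
for lo in np.arange(.01,.03,.002): print(lo.round(3),(abs(Q[:,2]-lo-.001)<.001).sum(),end=' ')
E
```

```text
t 7.42 pos [0.6473 0.0499 0.0569] yaw 88.03 q [-0.09  0.79  1.49 -0.    0.86 -0.06] F [-0.8  0.1  4.3] grip 0.0136
d mm [ 0.1 -0.3  0.5] rv deg [-0.06  0.    0.03] rows>= 0.0
t 7.42 pos [0.6473 0.0499 0.0569] yaw 88.03 q [-0.09  0.79  1.49 -0.    0.86 -0.06] F [-0.8  0.1  4.3] grip 0.0136
d mm [ 0.1 -0.3  0.5] rv deg [-5.000e-02  5.000e-02  9.003e+01] rows>= 8.4
t 7.42 pos [0.6473 0.0499 0.0569] yaw 88.03 q [-0.09  0.79  1.49 -0.    0.86 -0.06] F [-0.8  0.1  4.3] grip 0.0136
d mm [ 0.1 -0.3  0.5] rv deg [-5.000e-02 -5.000e-02 -8.997e+01] rows>= 8.4
0.01 22 0.012 27 0.014 78 0.016 68 0.018 165 0.02 19 0.022 0 0.024 0 0.026 0 0.028 0
```

View pics/wrist6.png

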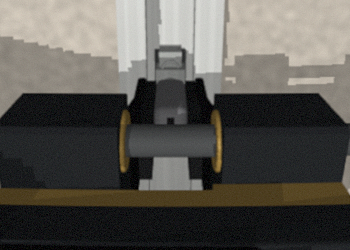

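Request:
{"method": "step_arm", "body": {
  "targets": [
    {"dx":0,"dy":0,"dz":0.0005,"rx":0,"ry":0,"rz":10},
    {"dx":0,"dy":0,"dz":0.0005,"rx":0,"ry":0,"rz":20},
    {"dx":0,"dy":0,"dz":0.0005,"rx":0,"ry":0,"rz":30},
    {"dx":0,"dy":0,"dz":0.0005,"rx":0,"ry":0,"rz":40},
    {"dx":0,"dy":0,"dz":0.0005,"rx":0,"ry":0,"rz":50}
  ]
}}

```text
time: 8.05
position: [0.6486, 0.0497, 0.0573]
tool_rot: [0.946, 0.323, 0.001, 0.001]
ft_force: [-0.2, -0.2, 3.8]
grip_width: 0.0139
```

```bash
python3 - <<'E'
from h import *
go(.647,.05,.0564,-2); print(telemetry.get_obs()['moment'])
E
```

```text
t 8.05 pos [0.6486 0.0497 0.0573] yaw 37.72 q [-0.09  0.79  1.49 -0.    0.85  0.82] F [-0.2 -0.2  3.8] grip 0.0139
d mm [-1.  -1.2  0.9] rv deg [ 0.06 -0.1  39.72] rows>= 3.7
[-0.08800213 -0.11861603  0.01743347]
```

Request:
{"method": "step_arm", "body": {
  "targets": [
    {"dx":-0.001,"dy":-0.001,"dz":0.001,"rx":0,"ry":0,"rz":10},
    {"dx":-0.001,"dy":-0.001,"dz":0.001,"rx":0,"ry":0,"rz":20},
    {"dx":-0.001,"dy":-0.001,"dz":0.001,"rx":0,"ry":0,"rz":30},
    {"dx":-0.001,"dy":-0.001,"dz":0.001,"rx":0,"ry":0,"rz":39.7},
    {"dx":-0.001,"dy":-0.001,"dz":0.001,"rx":0,"ry":0,"rz":39.7}
  ]
}}

```text
time: 8.68
position: [0.6481, 0.0495, 0.057]
tool_rot: [1.0, -0.016, 0.002, 0.0]
ft_force: [-0.6, -2.0, 5.7]
grip_width: 0.0136
```

```bash
python3 - <<'E'
from h import *
go(.647,.05,.0644,-2); print(telemetry.get_obs()['moment'])
E
```

```text
t 8.68 pos [0.6481 0.0495 0.057 ] yaw -1.87 q [-0.1   0.79  1.49 -0.    0.85  1.51] F [-0.6 -2.   5.7] grip 0.0136
d mm [-1.1 -0.5 -7.4] rv deg [ 0.05 -0.25  0.13] rows>= 0.1
[-0.15814342 -0.01911143 -0.00016154]
```

Request:
{"method": "step_arm", "body": {
  "targets": [
    {"dx":-0.0008,"dy":-0.0005,"dz":0,"rx":0,"ry":-0.25,"rz":0.1},
    {"dx":-0.0008,"dy":-0.0005,"dz":-0.002,"rx":0,"ry":-0.25,"rz":0.1},
    {"dx":-0.0008,"dy":-0.0005,"dz":-0.004,"rx":0,"ry":-0.25,"rz":0.1},
    {"dx":-0.0008,"dy":-0.0005,"dz":-0.006,"rx":0,"ry":-0.25,"rz":0.1},
    {"dx":-0.0008,"dy":-0.0005,"dz":-0.006,"rx":0,"ry":-0.25,"rz":0.1}
  ]
}}

```text
time: 9.3
position: [0.6478, 0.05, 0.0632]
tool_rot: [1.0, -0.017, 0.001, 0.001]
ft_force: [1.9, -1.9, 3.8]
grip_width: 0.0136
```

```bash
python3 - <<'E'
from h import *
go(.647,.05,.0634,-2); print(telemetry.get_obs()['moment'])
c=cam('wrist'); save(c['img'][150:400,150:500],'wrist7')
E
```

```text
t 9.30 pos [0.6478 0.05   0.0632] yaw -1.96 q [-0.09  0.78  1.49 -0.    0.86  1.51] F [ 1.9 -1.9  3.8] grip 0.0136
d mm [-0.8  0.  -0.2] rv deg [ 0.06 -0.06  0.04] rows>= 0.0
[-0.30854201 -0.38045247  0.04559967]
```

View pics/wrist7.png

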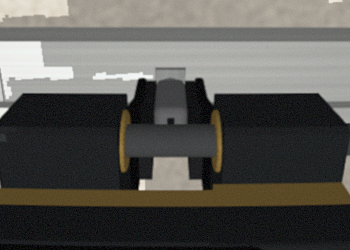

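Request:
{"method": "step_arm", "body": {
  "targets": [
    {"dx":0,"dy":0,"dz":0,"rx":0,"ry":0,"rz":0},
    {"dx":0,"dy":0,"dz":0,"rx":0,"ry":0,"rz":0},
    {"dx":0,"dy":0,"dz":0,"rx":0,"ry":0,"rz":0},
    {"dx":0,"dy":0,"dz":0,"rx":0,"ry":0,"rz":0},
    {"dx":0,"dy":0,"dz":0,"rx":0,"ry":0,"rz":0}
  ],
  "gripper": 0.5
}}

```text
time: 9.98
position: [0.6476, 0.05, 0.0631]
tool_rot: [1.0, -0.017, 0.0, 0.0]
ft_force: [0.0, 0.5, -0.3]
grip_width: 0.0429
```

Request:
{"method": "step_arm", "body": {
  "targets": [
    {"dx":0,"dy":0,"dz":-0.02,"rx":0,"ry":0,"rz":0},
    {"dx":0,"dy":0,"dz":-0.05,"rx":0,"ry":0,"rz":0},
    {"dx":-0.03,"dy":0,"dz":-0.1,"rx":0,"ry":0,"rz":0},
    {"dx":-0.06,"dy":0,"dz":-0.13,"rx":0,"ry":0,"rz":0},
    {"dx":-0.1,"dy":0.0,"dz":-0.15,"rx":0,"ry":0,"rz":0}
  ]
}}

```text
time: 10.6
position: [0.5484, 0.0534, 0.2165]
tool_rot: [1.0, -0.017, 0.003, 0.001]
ft_force: [0.2, -0.3, -0.9]
grip_width: 0.0432
```

```bash
cat >> h.py <<'E'
def box(P,x,y,r,lo,hi):
    m=(np.hypot(P[:,0]-x,P[:,1]-y)<r)&(P[:,2]>lo)&(P[:,2]<hi); Q=P[m]
    if len(Q)<15: print('few',len(Q)); return
    c,s,a=cv2.minAreaRect((Q[:,:2]*1000).astype(np.float32)); b=cv2.boxPoints((c,s,a)); e=b[1]-b[0]; f=b[2]-b[1]
    L=e if np.linalg.norm(e)>np.linalg.norm(f) else f
    print(len(Q),'ctr',np.round(c,1),'size',np.round(s,1),'long %.1f'%(np.rad2deg(np.arctan2(L[1],L[0]))%180),'z med/max',np.median(Q[:,2]).round(4),Q[:,2].max().round(4))
E
python3 - <<'E'
from h import *
go(.433,-.045,.2,44.6)
c=cam('wrist'); save(c['img'],'wrist8'); P=cloud(c).reshape(-1,3)
box(P,.647,.05,.03,.068,.09)
box(P,.647,.05,.03,.02,.032)
box(P,.646,.005,.3,.028,.032)
E
```

```text
t 10.60 pos [0.5484 0.0534 0.2165] yaw -1.97 q [-0.11  0.46  1.65 -0.    1.03  1.5 ] F [ 0.2 -0.3 -0.9] grip 0.0432
d mm [-112.   102.3   15.9] rv deg [  0.22  -0.32 -46.57] rows>= 4.4
586 ctr [646.   49.5] size [13.7 23.4] long 178.4 z med/max 0.0736 0.0767
1759 ctr [647.8  50.2] size [54.6 51.8] long 88.0 z med/max 0.0298 0.0319
12715 ctr [518.4  76. ] size [463.6 317.7] long 87.3 z med/max 0.0299 0.032
```

View pics/wrist8.png

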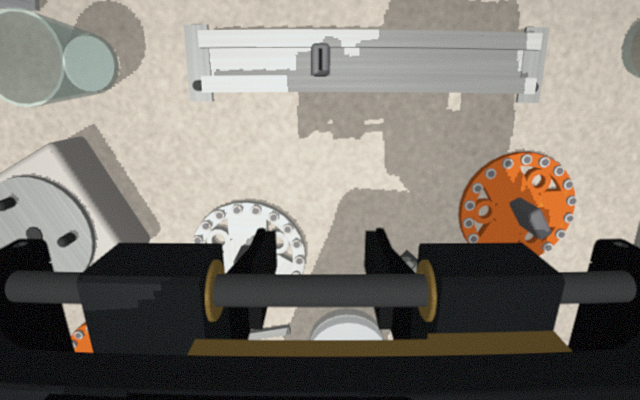

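Request:
{"method": "step_arm", "body": {
  "targets": [
    {"dx":-0.022,"dy":0.02,"dz":0.003,"rx":0,"ry":0,"rz":-9.5},
    {"dx":-0.045,"dy":0.04,"dz":0.006,"rx":0,"ry":0,"rz":-19},
    {"dx":-0.067,"dy":0.06,"dz":0.009,"rx":0,"ry":0,"rz":-28},
    {"dx":-0.09,"dy":0.08,"dz":0.012,"rx":0,"ry":0,"rz":-37},
    {"dx":-0.112,"dy":0.102,"dz":0.016,"rx":0,"ry":-0.3,"rz":-46.6}
  ]
}}

```text
time: 11.28
position: [0.4262, -0.0444, 0.2029]
tool_rot: [0.924, 0.383, -0.002, 0.001]
ft_force: [0.0, -0.4, -0.7]
grip_width: 0.0436
```

```bash
python3 - <<'E'
from h import *
c=cam('wrist'); save(c['img'],'wrist9'); P=cloud(c).reshape(-1,3)
c=cam('wrist');P=cloud(c).reshape(-1,3)
go(.433,-.045,.0644,44.6)
box(P,.433,-.045,.06,.068,.09)
E
```

```text
t 11.38 pos [ 0.4245 -0.0446  0.2024] yaw 44.62 q [-0.36  0.33  1.95 -0.01  0.87  0.43] F [ 0.4  0.  -0.3] grip 0.0437
d mm [  6.7   6.7 137.9] rv deg [-0.18  0.41  0.01] rows>= 2.2
537 ctr [433.2 -44.4] size [23.5 13.4] long 45.5 z med/max 0.0746 0.0774
```

View pics/wrist9.png

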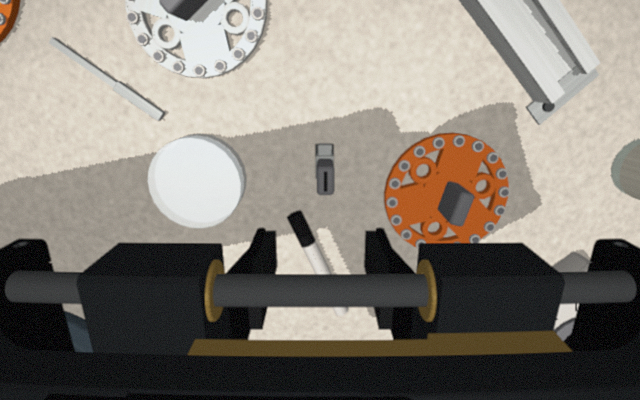

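```bash
python3 - <<'E'
from h import *
c=cam('wrist')
p,r,o=pose()
X=plane(c,[(290,213),(303,210),(345,310),(330,230),(245,180),(386,190)],.012); print(X.round(3)); print(((X-np.array([.433,-.0445,.0644]))@r.as_matrix()).round(3)); print(cv2.__version__)
go(.433,-.0445,.0644,45)
E
```

```text
[[ 0.371 -0.056  0.012]
 [ 0.382 -0.063  0.012]
 [ 0.331 -0.175  0.012]
 [ 0.386 -0.097  0.012]
 [ 0.365 -0.002  0.012]
 [ 0.453 -0.106  0.012]]
[[-0.052 -0.035  0.053]
 [-0.049 -0.023  0.053]
 [-0.164  0.022  0.053]
 [-0.07   0.004  0.053]
 [-0.018 -0.078  0.053]
 [-0.028  0.058  0.052]]
4.12.0
t 11.43 pos [ 0.4262 -0.0443  0.2026] yaw 44.47 q [-0.36  0.33  1.95 -0.01  0.87  0.44] F [ 0.2  0.8 -0.2] grip 0.0435
d mm [  5.5   5.1 138.2] rv deg [-0.07  0.31 -0.53] rows>= 2.2
```

Request:
{"method": "step_arm", "body": {
  "targets": [
    {"dx":0.005,"dy":0.005,"dz":0.03,"rx":0,"ry":0.3,"rz":-0.5},
    {"dx":0.0055,"dy":0.005,"dz":0.075,"rx":0,"ry":0.3,"rz":-0.5},
    {"dx":0.0055,"dy":0.005,"dz":0.115,"rx":0,"ry":0.3,"rz":-0.5},
    {"dx":0.0055,"dy":0.005,"dz":0.138,"rx":0,"ry":0.3,"rz":-0.5},
    {"dx":0.0055,"dy":0.005,"dz":0.138,"rx":0,"ry":0.3,"rz":-0.5}
  ]
}}

```text
time: 12.05
position: [0.4336, -0.044, 0.0637]
tool_rot: [0.924, 0.382, -0.001, -0.001]
ft_force: [0.4, -1.3, 0.9]
grip_width: 0.0434
```

Request:
{"method": "step_arm", "body": {
  "targets": [
    {"dx":0,"dy":0,"dz":0,"rx":0,"ry":0,"rz":0},
    {"dx":0,"dy":0,"dz":0,"rx":0,"ry":0,"rz":0},
    {"dx":0,"dy":0,"dz":0,"rx":0,"ry":0,"rz":0},
    {"dx":0,"dy":0,"dz":0,"rx":0,"ry":0,"rz":0},
    {"dx":0,"dy":0,"dz":0,"rx":0,"ry":0,"rz":0}
  ],
  "gripper": 0,
  "force": 30
}}

```text
time: 12.68
position: [0.4338, -0.0441, 0.0639]
tool_rot: [0.924, 0.382, -0.001, -0.001]
ft_force: [0.0, -0.1, 1.1]
grip_width: 0.014
```

```bash
python3 - <<'E'
from h import *
go(.433,-.0445,.0644,45)
go(.433,-.0445,.17,45)
go(.6439,-.04,.17,88)
E
```

```text
t 12.68 pos [ 0.4338 -0.0441  0.0639] yaw 44.90 q [-0.36  0.63  2.04  0.    0.48  0.43] F [ 0.  -0.1  1.1] grip 0.0140
d mm [-0.9 -0.3 -0.5] rv deg [-0.12  0.02 -0.1 ] rows>= 0.0
t 12.68 pos [ 0.4338 -0.0441  0.0639] yaw 44.90 q [-0.36  0.63  2.04  0.    0.48  0.43] F [ 0.  -0.1  1.1] grip 0.0140
d mm [  -0.9   -0.5 -106.1] rv deg [-0.12  0.02 -0.1 ] rows>= 1.7
t 12.68 pos [ 0.4338 -0.0441  0.0639] yaw 44.90 q [-0.36  0.63  2.04  0.    0.48  0.43] F [ 0.  -0.1  1.1] grip 0.0140
d mm [ 151.7  145.2 -106.4] rv deg [-1.20e-01 -3.00e-02 -4.31e+01] rows>= 4.0
```

Request:
{"method": "step_arm", "body": {
  "targets": [
    {"dx":0,"dy":0,"dz":-0.05,"rx":0,"ry":0,"rz":0},
    {"dx":0.01,"dy":0.01,"dz":-0.1,"rx":0,"ry":0,"rz":-5},
    {"dx":0.05,"dy":0.048,"dz":-0.106,"rx":0,"ry":0,"rz":-15},
    {"dx":0.09,"dy":0.086,"dz":-0.106,"rx":0,"ry":0,"rz":-25},
    {"dx":0.13,"dy":0.125,"dz":-0.106,"rx":0,"ry":0,"rz":-35}
  ]
}}

```text
time: 13.3
position: [0.6155, -0.0408, 0.1699]
tool_rot: [0.765, 0.644, -0.0, -0.001]
ft_force: [-0.7, -0.1, 0.0]
grip_width: 0.0137
```

```bash
python3 - <<'E'
from h import *
go(.6442,-.04,.106,88)
E
```

```text
t 13.30 pos [ 0.6155 -0.0408  0.1699] yaw 80.23 q [-0.25  0.6   1.52  0.    1.02 -0.08] F [-0.7 -0.1  0. ] grip 0.0137
d mm [ 5.6 28.3 63.8] rv deg [-0.11 -0.06 -7.77] rows>= 1.1
```

Request:
{"method": "step_arm", "body": {
  "targets": [
    {"dx":0.0055,"dy":0.015,"dz":0.0,"rx":0,"ry":0,"rz":-4},
    {"dx":0.0055,"dy":0.028,"dz":0.02,"rx":0,"ry":0,"rz":-7.8},
    {"dx":0.0055,"dy":0.0285,"dz":0.05,"rx":0,"ry":0,"rz":-7.8},
    {"dx":0.0055,"dy":0.0285,"dz":0.063,"rx":0,"ry":0,"rz":-7.8},
    {"dx":0.0055,"dy":0.0285,"dz":0.063,"rx":0,"ry":0,"rz":-7.8}
  ]
}}

```text
time: 13.92
position: [0.6432, -0.04, 0.1056]
tool_rot: [0.719, 0.695, -0.001, -0.002]
ft_force: [-0.1, 0.8, -0.8]
grip_width: 0.0137
```

```bash
cat > slot.py <<'E'
from h import *
import sys
c=cam('wrist'); save(c['img'][150:400,150:500],sys.argv[1]);  P=cloud(c).reshape(-1,3)
x0,y0,z,yw=map(float,sys.argv[2:6])
go(x0,y0,z,yw)
p,_,_=pose()
m=(P[:,2]>p[2]-.05)&(P[:,2]<p[2]-.034)&(abs(P[:,0]-x0)<.02)&(P[:,1]>p[1]+.005)&(P[:,1]<p[1]+.04)
Q=P[m]; print('held x',Q[:,0].min().round(4),Q[:,0].max().round(4), 'mid',((Q[:,0].min()+Q[:,0].max())/2).round(4),'tcp',p.round(4))
ys=[];cs=[]
for y in p[1]+np.array((.02,.03,.04,.06,.07,.11,.12,.13)):
    Q=P[(abs(P[:,1]-y)<.004)&(abs(P[:,0]-x0)<.05)]
    x=np.sort(Q[(Q[:,2]>.0285)&(Q[:,2]<.033)][:,0])*1000
    if len(x)>20:
        g=np.diff(x); i=g.argmax()
        if abs(g[i]-24)<1.5: ys.append(y);cs.append((x[i]+x[i+1])/2)
f=np.polyfit(ys,cs,1); print(len(ys),'slot centre at tcp y',np.polyval(f,p[1]).round(2),'axis deg',90-np.rad2deg(np.arctan(f[0]/1000)).round(2))
E
python3 slot.py w10 .6442 -.04 .074 88
```

```text
t 13.97 pos [ 0.6441 -0.0401  0.1067] yaw 88.02 q [-0.24  0.72  1.48  0.    0.94 -0.2 ] F [-0. -0. -1.] grip 0.0138
d mm [ 0.1  0.2 32.7] rv deg [-0.16 -0.07  0.02] rows>= 0.5
held x 0.6358 0.6519 mid 0.6439 tcp [ 0.6441 -0.0401  0.1067]
7 slot centre at tcp y 644.93 axis deg 88.21
```

View pics/w10.png

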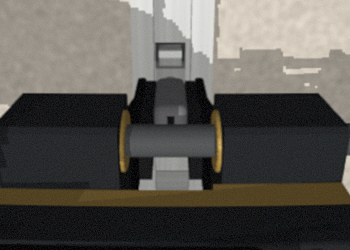

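Request:
{"method": "step_arm", "body": {
  "targets": [
    {"dx":0,"dy":0.0006,"dz":0.008,"rx":0,"ry":0,"rz":0},
    {"dx":0,"dy":0.0006,"dz":0.016,"rx":0,"ry":0,"rz":0},
    {"dx":0,"dy":0.0006,"dz":0.024,"rx":0,"ry":0,"rz":0},
    {"dx":0,"dy":0.0006,"dz":0.032,"rx":0,"ry":0,"rz":0},
    {"dx":0,"dy":0.0006,"dz":0.032,"rx":0,"ry":0,"rz":0}
  ]
}}

```text
time: 14.6
position: [0.6439, -0.0399, 0.0737]
tool_rot: [0.719, 0.695, -0.001, -0.002]
ft_force: [-0.6, 0.0, -0.4]
grip_width: 0.014
```

```bash
python3 -c "
from h import *
go(.6446,-.04,.0559,88)"
```

```text
t 14.60 pos [ 0.6439 -0.0399  0.0737] yaw 88.02 q [-0.24  0.77  1.5   0.    0.88 -0.2 ] F [-0.6  0.  -0.4] grip 0.0140
d mm [-0.1  0.8 17.8] rv deg [-0.27 -0.1   0.02] rows>= 0.3
```

Request:
{"method": "step_arm", "body": {
  "targets": [
    {"dx":0,"dy":0.0006,"dz":0.005,"rx":-0.2,"ry":0,"rz":0},
    {"dx":0,"dy":0.0006,"dz":0.01,"rx":-0.2,"ry":0,"rz":0},
    {"dx":0,"dy":0.0006,"dz":0.014,"rx":-0.2,"ry":0,"rz":0},
    {"dx":0,"dy":0.0006,"dz":0.018,"rx":-0.2,"ry":0,"rz":0},
    {"dx":0,"dy":0.0006,"dz":0.018,"rx":-0.2,"ry":0,"rz":0}
  ]
}}

```text
time: 15.22
position: [0.6448, -0.04, 0.0561]
tool_rot: [0.719, 0.695, 0.0, -0.001]
ft_force: [-1.2, 1.4, 5.6]
grip_width: 0.014
```

```bash
python3 -c "
from h import *
go(.6446,-.04,.0559,-2)"
```

```text
t 15.22 pos [ 0.6448 -0.04    0.0561] yaw 88.02 q [-0.24  0.79  1.5   0.    0.85 -0.2 ] F [-1.2  1.4  5.6] grip 0.0140
d mm [ 0.  -0.2  0.2] rv deg [-8.000e-02 -5.000e-02  9.002e+01] rows>= 8.4
```

Request:
{"method": "step_arm", "body": {
  "targets": [
    {"dx":0,"dy":0,"dz":0.0002,"rx":0,"ry":0,"rz":10},
    {"dx":0,"dy":0,"dz":0.0002,"rx":0,"ry":0,"rz":20},
    {"dx":0,"dy":0,"dz":0.0002,"rx":0,"ry":0,"rz":30},
    {"dx":0,"dy":0,"dz":0.0002,"rx":0,"ry":0,"rz":40},
    {"dx":0,"dy":0,"dz":0.0002,"rx":0,"ry":0,"rz":50}
  ]
}}

```text
time: 15.85
position: [0.646, -0.0404, 0.0568]
tool_rot: [0.946, 0.323, 0.001, 0.0]
ft_force: [-0.9, -0.3, 5.3]
grip_width: 0.0139
```

```bash
python3 -c "
from h import *
go(.6446,-.04,.0559,-2)"
```

```text
t 15.85 pos [ 0.646  -0.0404  0.0568] yaw 37.70 q [-0.24  0.79  1.5   0.    0.85  0.68] F [-0.9 -0.3  5.3] grip 0.0139
d mm [-0.9 -1.2  0.9] rv deg [ 1.00e-02 -1.60e-01  3.97e+01] rows>= 3.7
```

Request:
{"method": "step_arm", "body": {
  "targets": [
    {"dx":-0.001,"dy":-0.001,"dz":0.001,"rx":0,"ry":0,"rz":10},
    {"dx":-0.001,"dy":-0.001,"dz":0.001,"rx":0,"ry":0,"rz":20},
    {"dx":-0.001,"dy":-0.001,"dz":0.001,"rx":0,"ry":0,"rz":30},
    {"dx":-0.001,"dy":-0.001,"dz":0.001,"rx":0,"ry":0,"rz":39.7},
    {"dx":-0.001,"dy":-0.001,"dz":0.001,"rx":0,"ry":0,"rz":39.7}
  ]
}}

```text
time: 16.48
position: [0.6458, -0.0409, 0.0567]
tool_rot: [1.0, -0.018, 0.003, 0.0]
ft_force: [0.5, -0.7, 4.5]
grip_width: 0.0141
```

```bash
python3 -c "
from h import *
go(.6446,-.04,.0629,-2);print(telemetry.get_obs()['moment'])"
```

```text
t 16.48 pos [ 0.6458 -0.0409  0.0567] yaw -2.05 q [-0.24  0.79  1.5   0.    0.84  1.37] F [ 0.5 -0.7  4.5] grip 0.0141
d mm [-1.2 -0.8 -6.2] rv deg [ 0.02 -0.31 -0.05] rows>= 0.1
[-0.20863289  0.02730467  0.00454688]
```

Request:
{"method": "step_arm", "body": {
  "targets": [
    {"dx":-0.0008,"dy":-0.0005,"dz":0,"rx":0,"ry":-0.3,"rz":0},
    {"dx":-0.0008,"dy":-0.0005,"dz":-0.002,"rx":0,"ry":-0.3,"rz":0},
    {"dx":-0.0008,"dy":-0.0005,"dz":-0.004,"rx":0,"ry":-0.3,"rz":0},
    {"dx":-0.0008,"dy":-0.0005,"dz":-0.006,"rx":0,"ry":-0.3,"rz":0},
    {"dx":-0.0008,"dy":-0.0005,"dz":-0.006,"rx":0,"ry":-0.3,"rz":0}
  ]
}}

```text
time: 17.1
position: [0.645, -0.0403, 0.0627]
tool_rot: [1.0, -0.018, 0.0, 0.0]
ft_force: [0.6, -0.5, 3.1]
grip_width: 0.0138
```

Request:
{"method": "step_arm", "body": {
  "targets": [
    {"dx":0,"dy":0,"dz":0,"rx":0,"ry":0,"rz":0},
    {"dx":0,"dy":0,"dz":0,"rx":0,"ry":0,"rz":0},
    {"dx":0,"dy":0,"dz":0,"rx":0,"ry":0,"rz":0},
    {"dx":0,"dy":0,"dz":0,"rx":0,"ry":0,"rz":0},
    {"dx":0,"dy":0,"dz":0,"rx":0,"ry":0,"rz":0}
  ],
  "gripper": 0.5
}}

```text
time: 17.73
position: [0.6449, -0.0402, 0.0626]
tool_rot: [1.0, -0.018, 0.0, 0.0]
ft_force: [0.5, -0.1, 0.3]
grip_width: 0.0428
```

Request:
{"method": "step_arm", "body": {
  "targets": [
    {"dx":0,"dy":0,"dz":-0.02,"rx":0,"ry":0,"rz":0},
    {"dx":0,"dy":0,"dz":-0.05,"rx":0,"ry":0,"rz":0},
    {"dx":-0.03,"dy":-0.02,"dz":-0.1,"rx":0,"ry":0,"rz":0},
    {"dx":-0.06,"dy":-0.05,"dz":-0.15,"rx":0,"ry":0,"rz":0},
    {"dx":-0.1,"dy":-0.08,"dz":-0.19,"rx":0,"ry":0,"rz":0}
  ]
}}

```text
time: 18.35
position: [0.551, 0.0415, 0.2533]
tool_rot: [1.0, -0.018, 0.003, 0.0]
ft_force: [0.4, 0.1, -0.5]
grip_width: 0.0437
```

```bash
python3 - <<'E'
from h import *
go(.5,.2,.30,0)
c=cam('wrist'); save(c['img'],'wrist11'); P=cloud(c).reshape(-1,3)
box(P,.647,.05,.03,.068,.09)
box(P,.6446,-.04,.03,.068,.09)
E
```

```text
t 18.35 pos [0.551  0.0415 0.2533] yaw -2.09 q [-0.13  0.41  1.61  0.    1.12  1.48] F [ 0.4  0.1 -0.5] grip 0.0437
d mm [ -56.5 -156.5  -47.1] rv deg [ 0.03 -0.29 -2.09] rows>= 2.8
440 ctr [645.8  49.2] size [13.  22.3] long 177.6 z med/max 0.0735 0.076
470 ctr [644.1 -40.8] size [14.6 23.2] long 177.9 z med/max 0.0736 0.0765
```

View pics/wrist11.png

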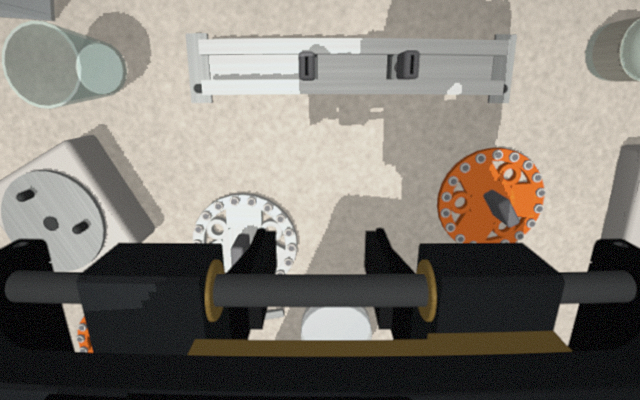

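Request:
{"method": "step_arm", "body": {
  "targets": [
    {"dx":-0.03,"dy":-0.04,"dz":-0.02,"rx":0,"ry":0,"rz":0},
    {"dx":-0.06,"dy":-0.08,"dz":-0.04,"rx":0,"ry":0,"rz":0},
    {"dx":-0.09,"dy":-0.12,"dz":-0.06,"rx":0,"ry":0,"rz":-1},
    {"dx":-0.12,"dy":-0.16,"dz":-0.07,"rx":0,"ry":0,"rz":-2},
    {"dx":-0.12,"dy":-0.19,"dz":-0.07,"rx":0,"ry":0,"rz":-2}
  ],
  "gripper": 0.6
}}

```text
time: 19.02
position: [0.4305, 0.2409, 0.3298]
tool_rot: [1.0, 0.002, 0.004, -0.001]
ft_force: [-0.3, -1.1, 0.0]
grip_width: 0.0522
```

Request:
{"method": "step_arm", "body": {
  "targets": [
    {"dx":0,"dy":0,"dz":0,"rx":0,"ry":0,"rz":0},
    {"dx":0,"dy":0,"dz":0,"rx":0,"ry":0,"rz":0},
    {"dx":0,"dy":0,"dz":0,"rx":0,"ry":0,"rz":0},
    {"dx":0,"dy":0,"dz":0,"rx":0,"ry":0,"rz":0},
    {"dx":0,"dy":0,"dz":0,"rx":0,"ry":0,"rz":0}
  ]
}}

```text
time: 19.65
position: [0.4307, 0.2403, 0.3297]
tool_rot: [1.0, 0.001, 0.003, -0.001]
ft_force: [0.4, -0.0, 0.3]
grip_width: 0.0521
```

```bash
python3 - <<'E'
from h import *
import pickle
go(.45,.134,.2,0)
c=cam('wrist'); save(c['img'],'wrist12');pickle.dump(c,open('wrist12.pkl','wb')); P=cloud(c).reshape(-1,3)
box(P,.45,.134,.04,.04,.056)
# studs
m=(P[:,2]>.064)&(P[:,2]<.08)&(np.hypot(P[:,0]-.504,P[:,1]-.327)<.08)
Q=P[m]; print(len(Q))
from scipy.cluster.hierarchy import fcluster,linkage
l=fcluster(linkage(Q[:,:2],'single'),.012,'distance')
for i in set(l): print(i,(l==i).sum(),Q[l==i].mean(0).round(4),Q[l==i].max(0).round(4),Q[l==i].min(0).round(4))
E
```

```text
t 19.65 pos [0.4307 0.2403 0.3297] yaw 0.15 q [0.28 0.24 1.64 0.   1.25 1.85] F [ 0.4 -0.   0.3] grip 0.0521
d mm [ 18.1 106.8 129.5] rv deg [-0.16 -0.39  0.15] rows>= 2.7
357 ctr [452.  134.7] size [14.5 32.2] long 175.0 z med/max 0.0495 0.0521
229
1 76 [0.4755 0.3437 0.0713] [0.4799 0.3497 0.0754] [0.4709 0.3394 0.0641]
2 81 [0.537  0.3371 0.0715] [0.5417 0.3425 0.0751] [0.5326 0.3334 0.0654]
3 72 [0.5012 0.2871 0.072 ] [0.5054 0.2919 0.0752] [0.4969 0.2826 0.0643]
```

View pics/wrist12.png

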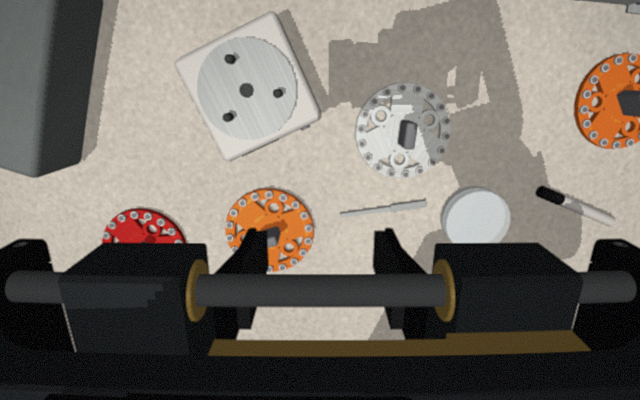

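```bash
cat > meas.py <<'E'
from h import *
from scipy.cluster.hierarchy import fcluster,linkage
from scipy.optimize import least_squares
def tri(pts):
    # fit centre + angle(mod120) with r=36mm
    pts=np.asarray(pts)
    a0=np.arctan2(*(pts[0]-pts.mean(0))[::-1])
    an=lambda p:np.array([p[2]+ (np.round((np.arctan2(q[1]-pts[:,1].mean(),q[0]-pts[:,0].mean())-a0)/(2*np.pi/3)))*2*np.pi/3 for q in pts])
    def f(p):
        A=an(p); return (pts-(p[:2]+.036*np.c_[np.cos(A),np.sin(A)])).ravel()
    s=least_squares(f,[*pts.mean(0),a0],x_scale=[.01,.01,.1]); return s.x[:2],np.rad2deg(s.x[2])%120,np.abs(s.fun).max()
def studs(c,x=.505,y=.324):
    P=cloud(c).reshape(-1,3)
    m=(P[:,2]>.071)&(P[:,2]<.08)&(np.hypot(P[:,0]-x,P[:,1]-y)<.08);Q=P[m]
    l=fcluster(linkage(Q[:,:2],'single'),.012,'distance')
    pts=[Q[l==i][:,:2].mean(0) for i in sorted(set(l)) if (l==i).sum()>10]
    print('stud tips',np.round(pts,4))
    if len(pts)==3: print('drive ctr',*tri(pts))
    Q=P[(abs(P[:,2]-.058)<.0015)&(np.hypot(P[:,0]-x,P[:,1]-y)<.09)]
    if len(Q)>50: print('plate circle',cv2.minEnclosingCircle((Q[:,:2]*1000).astype(np.float32)),len(Q))
def disc(c,x,y,z=0.0):
    C=cloud(c);P=C.reshape(-1,3)
    # top face of disc at z+.010; raster a metric map
    n=320; res=.0005
    m=(abs(P[:,0]-x)<.08)&(abs(P[:,1]-y)<.08)&(abs(P[:,2]-z-.010)<.002)
    Q=P[m]; print('disc face pts',len(Q))
    q=P[(abs(P[:,0]-x)<.08)&(abs(P[:,1]-y)<.08)&(P[:,2]-z>.007)&(P[:,2]-z<.016)]
    print('rim circle',cv2.minEnclosingCircle((q[:,:2]*1000).astype(np.float32)))
if __name__=='__main__':
    import pickle
    c=pickle.load(open('wrist12.pkl','rb')); studs(c); disc(c,.45,.134)
    save(cv2.resize(c['img'][70:190,340:470],None,fx=5,fy=5,interpolation=cv2.INTER_CUBIC),'d12')
    print(proj(c,[[.45,.134,.01]]))
E
python3 meas.py
```

```text
stud tips [[0.4751 0.3442]
 [0.5374 0.3378]
 [0.5012 0.2875]]
drive ctr [0.504574   0.32315405] 24.42537979985775 0.00021325427623225535
plate circle ((504.6242980957031, 323.5870361328125), 56.48042297363281) 7113
disc face pts 4751
rim circle ((434.42218017578125, 114.91498565673828), 88.10591888427734)
[[403.0582972  133.48480242]]
```

View pics/d12.png

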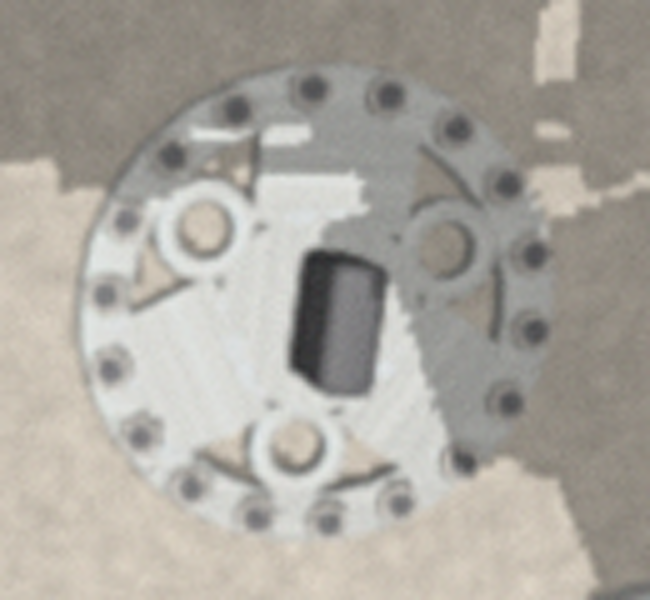

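```bash
python3 - <<'E'
from meas import *
import pickle
c=pickle.load(open('wrist12.pkl','rb'))
uv=np.array([(204,228),(442,250),(297,443)])/5+[340,70]-.4
X=plane(c,uv,.010)[:,:2]; print(X.round(4)); print(tri(X))
print(np.rad2deg(np.arctan2(*(X-X.mean(0)).T[::-1])))
E
```

```text
[[0.473  0.1643]
 [0.4679 0.1031]
 [0.4177 0.1373]]
(array([0.45285778, 0.13488913]), np.float64(55.6807096376406), np.float64(0.0006946018848837943))
[ 55.60312501 -64.65956387 176.09862399]
```

```bash
python3 - <<'E'
from h import *
go(.452,.1345,.1,-4.4)
E
```

```text
t 19.70 pos [0.4307 0.2405 0.3297] yaw 0.16 q [0.28 0.24 1.64 0.   1.25 1.85] F [-0.2 -0.4  0.4] grip 0.0520
d mm [ 19.4 106.7 229.5] rv deg [-0.18 -0.38  4.56] rows>= 4.1
```

Request:
{"method": "step_arm", "body": {
  "targets": [
    {"dx":0.005,"dy":0.035,"dz":0.04,"rx":0,"ry":-0.3,"rz":1},
    {"dx":0.01,"dy":0.07,"dz":0.08,"rx":0,"ry":-0.3,"rz":2},
    {"dx":0.019,"dy":0.105,"dz":0.12,"rx":0,"ry":-0.3,"rz":4},
    {"dx":0.0195,"dy":0.1065,"dz":0.15,"rx":0,"ry":-0.3,"rz":4.5},
    {"dx":0.0195,"dy":0.1065,"dz":0.17,"rx":0,"ry":-0.3,"rz":4.5}
  ]
}}

```text
time: 20.32
position: [0.4515, 0.1336, 0.1581]
tool_rot: [0.999, -0.039, -0.0, -0.001]
ft_force: [0.2, -0.0, -0.2]
grip_width: 0.052
```

```bash
python3 - <<'E'
from h import *
c=cam('wrist');c=cam('wrist'); save(c['img'],'wrist13'); P=cloud(c).reshape(-1,3)
box(P,.452,.1345,.035,.044,.056)
go(.452,.1345,.036,-4.5)
E
```

```text
788 ctr [453.3 134.2] size [13.3 31.5] long 175.7 z med/max 0.0495 0.0518
t 20.43 pos [0.4504 0.134  0.1577] yaw -4.39 q [0.05 0.46 1.9  0.   0.79 1.69] F [-0.6 -0.5  0. ] grip 0.0520
d mm [  2.   -0.3 121.7] rv deg [-0.14  0.21  0.11] rows>= 1.9
```

View pics/wrist13.png

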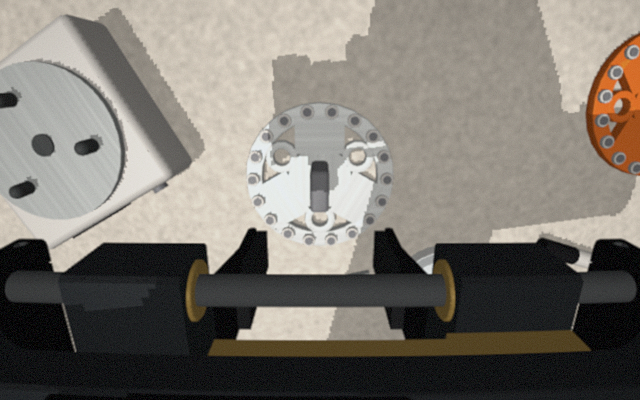

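Request:
{"method": "step_arm", "body": {
  "targets": [
    {"dx":0.0023,"dy":0,"dz":0.03,"rx":0,"ry":0.2,"rz":0},
    {"dx":0.0023,"dy":0,"dz":0.065,"rx":0,"ry":0.2,"rz":0},
    {"dx":0.0023,"dy":0,"dz":0.1,"rx":0,"ry":0.2,"rz":0},
    {"dx":0.0023,"dy":0,"dz":0.122,"rx":0,"ry":0.2,"rz":0},
    {"dx":0.0023,"dy":0,"dz":0.122,"rx":0,"ry":0.2,"rz":0}
  ]
}}

```text
time: 21.05
position: [0.4522, 0.1342, 0.0351]
tool_rot: [0.999, -0.038, -0.001, -0.001]
ft_force: [-0.3, 0.4, 1.1]
grip_width: 0.0527
```

Request:
{"method": "step_arm", "body": {
  "targets": [
    {"dx":0,"dy":0,"dz":0,"rx":0,"ry":0,"rz":0},
    {"dx":0,"dy":0,"dz":0,"rx":0,"ry":0,"rz":0},
    {"dx":0,"dy":0,"dz":0,"rx":0,"ry":0,"rz":0},
    {"dx":0,"dy":0,"dz":0,"rx":0,"ry":0,"rz":0},
    {"dx":0,"dy":0,"dz":0,"rx":0,"ry":0,"rz":0}
  ],
  "gripper": 0,
  "force": 40
}}

```text
time: 21.68
position: [0.4523, 0.1343, 0.0354]
tool_rot: [0.999, -0.038, -0.001, -0.001]
ft_force: [0.6, 0.0, 4.1]
grip_width: 0.0133
```

```bash
python3 - <<'E'
from h import *
c=cam('wrist');save(c['img'],'wrist14');import pickle;pickle.dump(c,open('wrist14.pkl','wb'))
go(.452,.1345,.16,-4.5)
go(.505,.3235,.18,84.3)
E
```

```text
t 21.73 pos [0.4524 0.1342 0.0354] yaw -4.38 q [0.05 0.7  1.96 0.01 0.48 1.69] F [0.2 0.3 3.7] grip 0.0134
d mm [  -0.5   -0.5 -124.6] rv deg [-0.13  0.08  0.12] rows>= 2.0
t 21.73 pos [0.4524 0.1342 0.0354] yaw -4.38 q [0.05 0.7  1.96 0.01 0.48 1.69] F [0.2 0.3 3.7] grip 0.0134
d mm [  37.9 -193.1 -144.2] rv deg [-1.700e-01 -4.000e-02 -8.868e+01] rows>= 8.3
```

View pics/wrist14.png

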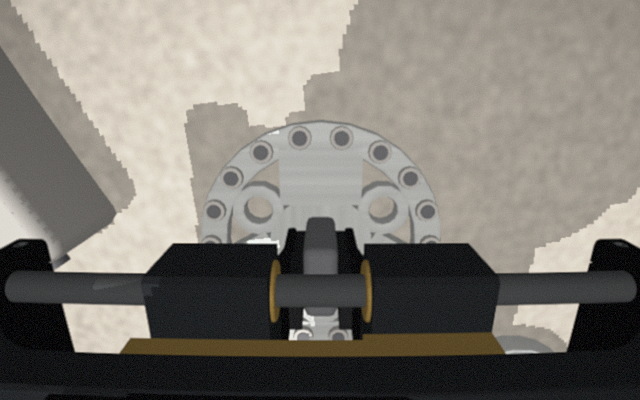

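```bash
python3 - <<'E'
from h import *
import pickle
c=pickle.load(open('wrist14.pkl','rb'))
save(cv2.resize(c['img'][110:250,190:450],None,fx=3,fy=3,interpolation=cv2.INTER_CUBIC),'d14')
E
```

```text
(no output)
```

View pics/d14.png

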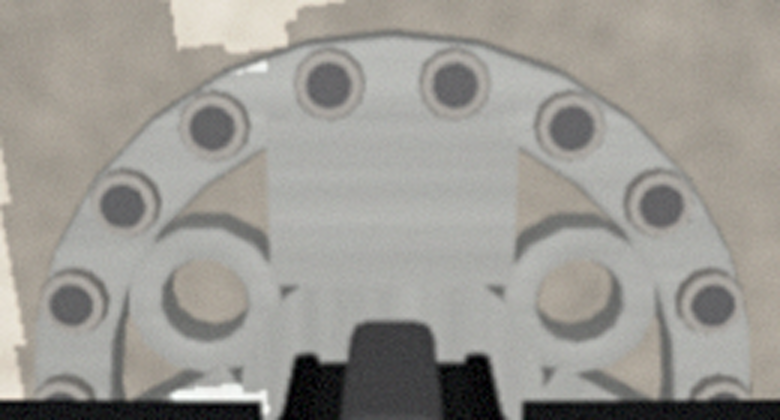

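Request:
{"method": "step_arm", "body": {
  "targets": [
    {"dx":0,"dy":0,"dz":-0.03,"rx":0,"ry":0,"rz":0},
    {"dx":0,"dy":0,"dz":-0.08,"rx":0,"ry":0,"rz":0},
    {"dx":0,"dy":0,"dz":-0.13,"rx":0,"ry":0,"rz":-8},
    {"dx":0.005,"dy":-0.025,"dz":-0.145,"rx":0,"ry":0,"rz":-18},
    {"dx":0.01,"dy":-0.05,"dz":-0.145,"rx":0,"ry":0,"rz":-28}
  ]
}}

```text
time: 22.35
position: [0.4669, 0.1835, 0.182]
tool_rot: [0.978, 0.207, 0.001, -0.001]
ft_force: [-0.0, -0.3, -3.1]
grip_width: 0.014
```

```bash
python3 - <<'E'
from h import *
go(.505,.3235,.18,84.3)
E
```

```text
t 22.35 pos [0.4669 0.1835 0.182 ] yaw 23.90 q [0.15 0.45 1.8  0.   0.89 1.3 ] F [-0.  -0.3 -3.1] grip 0.0140
d mm [  91.5 -112.6    2.4] rv deg [-2.00e-02 -2.00e-01 -6.04e+01] rows>= 5.6
```

```bash
python3 - <<'E'
from h import *
import pickle
c=pickle.load(open('wrist14.pkl','rb'))
uv=np.array([(205,299),(580.5,300)])/3+[190,110]-.33
X=plane(c,uv,.010)
p=np.array([.4524,.1342,.0354]); a=np.deg2rad(-4.38)
M=np.array([[np.cos(a),np.sin(a),0],[np.sin(a),-np.cos(a),0],[0,0,-1]])
T=(X-p)@M; print(T.round(4), np.linalg.norm(T[0]-T[1]))
e=T[0]-T[1]; mid=T.mean(0); ang=np.rad2deg(np.arctan2(e[0],-e[1])); print('mid',mid,'tilt',ang,'disc centre tool x',mid[0]-.018)
E
```

```text
[[ 0.0187 -0.0307  0.0254]
 [ 0.0186  0.0316  0.0254]] 0.0622362896481739
mid [0.0186599  0.00043201 0.0254    ] tilt 0.15567657536886514 disc centre tool x 0.0006599037775786472
```

Request:
{"method": "step_arm", "body": {
  "targets": [
    {"dx":0.015,"dy":-0.02,"dz":0,"rx":0,"ry":0,"rz":-10.5},
    {"dx":0.03,"dy":-0.04,"dz":0,"rx":0,"ry":0,"rz":-21},
    {"dx":0.045,"dy":-0.06,"dz":0,"rx":0,"ry":0,"rz":-31},
    {"dx":0.06,"dy":-0.08,"dz":0,"rx":0,"ry":0,"rz":-41},
    {"dx":0.09,"dy":-0.113,"dz":0,"rx":0,"ry":0,"rz":-51}
  ]
}}

```text
time: 22.98
position: [0.5021, 0.3228, 0.1813]
tool_rot: [0.792, 0.61, -0.001, -0.001]
ft_force: [0.8, 0.3, -2.5]
grip_width: 0.0136
```

Request:
{"method": "step_arm", "body": {
  "targets": [
    {"dx":0.0,"dy":0,"dz":0,"rx":0,"ry":0,"rz":-9.4},
    {"dx":0,"dy":0,"dz":0,"rx":0,"ry":0,"rz":-9.4},
    {"dx":0,"dy":0,"dz":0,"rx":0,"ry":0,"rz":-9.4},
    {"dx":0,"dy":0,"dz":0,"rx":0,"ry":0,"rz":-9.4},
    {"dx":0,"dy":0,"dz":0,"rx":0,"ry":0,"rz":-9.4}
  ]
}}

```text
time: 23.6
position: [0.5021, 0.3224, 0.1814]
tool_rot: [0.74, 0.672, -0.001, -0.001]
ft_force: [0.1, -0.7, -2.9]
grip_width: 0.0139
```

```bash
python3 - <<'E'
from h import *
go(.505,.3235,.115,84.3)
import pickle
c=cam('wrist');save(c['img'],'wrist15');pickle.dump(c,open('wrist15.pkl','wb'))
c=cam('top');save(cv2.resize(c['img'][160:260,180:320],None,fx=5,fy=5),'top15')
E
```

```text
t 23.60 pos [0.5021 0.3224 0.1814] yaw 84.49 q [0.38 0.56 1.56 0.   1.02 0.48] F [ 0.1 -0.7 -2.9] grip 0.0139
d mm [ 1.3  2.9 66.4] rv deg [-0.13 -0.03  0.19] rows>= 1.1
```

View pics/wrist15.png

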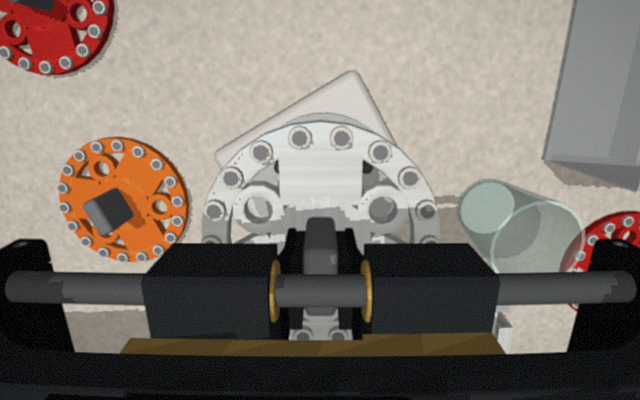

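```bash
python3 - <<'E'
from h import *
import pickle
for n in ('top0','scene0'):
    c=pickle.load(open(n+'.pkl','rb'));P=cloud(c).reshape(-1,3)
    for nm,x,y,lo,hi,R in (('plate',.5046,.3235,.0565,.0600,.085),('disc grip',.4526,.1343,.044,.055,.04)):
        Q=P[(P[:,2]>lo)&(P[:,2]<hi)&(np.hypot(P[:,0]-x,P[:,1]-y)<R)]
        q=(Q[:,:2]*1000).astype(np.float32); print(n,nm,len(q),cv2.minAreaRect(q),cv2.minEnclosingCircle(q))
# cross-check plate in the current wrist view
c=pickle.load(open('wrist15.pkl','rb'));img=c['img']
P=cloud(c).reshape(-1,3);Q=P[(abs(P[:,2]-.058)<.0012)&(np.hypot(P[:,0]-.505,P[:,1]-.3235)<.08)]; print(len(Q))
save(cv2.resize(img[50:250,200:450],None,fx=3,fy=3,interpolation=cv2.INTER_CUBIC),'d15')
E
```

```text
top0 plate 363 ((500.53936767578125, 327.10577392578125), (120.910888671875, 121.94159698486328), 23.273204803466797) ((504.905517578125, 325.4076232910156), 81.17781066894531)
top0 disc grip 33 ((450.6904296875, 135.84921264648438), (12.44666576385498, 29.095935821533203), 78.90970611572266) ((450.5271301269531, 135.0162811279297), 14.782313346862793)
scene0 plate 385 ((504.0953369140625, 320.9189147949219), (112.40518951416016, 113.9043197631836), 23.1287841796875) ((503.71112060546875, 317.3606262207031), 60.15292739868164)
scene0 disc grip 44 ((450.24468994140625, 131.29403686523438), (15.737329483032227, 33.2570686340332), 80.96807861328125) ((450.0012512207031, 129.77734375), 16.643835067749023)
1627
```

View pics/d15.png

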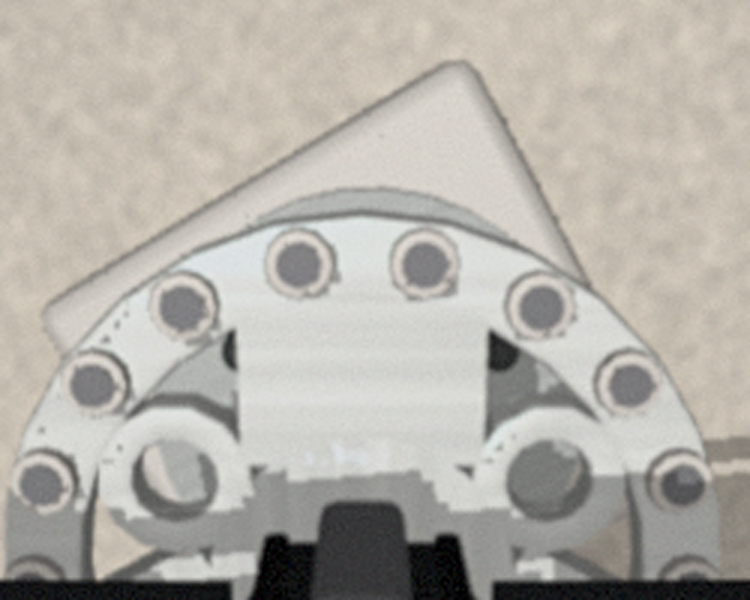

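```bash
python3 - <<'E'
from h import *
go(.5041,.3226,.115,84.4)
E
```

```text
t 23.70 pos [0.5022 0.3225 0.1814] yaw 84.52 q [0.38 0.56 1.56 0.   1.02 0.48] F [-0.9  0.5 -2.3] grip 0.0136
d mm [ 0.2  2.1 66.4] rv deg [-0.12 -0.04  0.12] rows>= 1.1
```

Request:
{"method": "step_arm", "body": {
  "targets": [
    {"dx":0,"dy":0.001,"dz":0.015,"rx":-0.1,"ry":0,"rz":0.1},
    {"dx":0,"dy":0.002,"dz":0.035,"rx":-0.1,"ry":0,"rz":0.1},
    {"dx":0,"dy":0.002,"dz":0.053,"rx":-0.1,"ry":0,"rz":0.1},
    {"dx":0,"dy":0.002,"dz":0.063,"rx":-0.1,"ry":0,"rz":0.1},
    {"dx":0,"dy":0.002,"dz":0.063,"rx":-0.1,"ry":0,"rz":0.1}
  ]
}}

```text
time: 24.32
position: [0.5034, 0.3221, 0.1171]
tool_rot: [0.741, 0.672, -0.001, -0.001]
ft_force: [-0.1, -0.4, -3.2]
grip_width: 0.0137
```

```bash
python3 - <<'E'
from h import *
import pickle
go(.5041,.3226,.115,84.4)
c=cam('wrist');c=cam('wrist');pickle.dump(c,open('wrist16.pkl','wb'))
p,r,o=pose(); print(p.round(4))
save(cv2.resize(c['img'][80:250,200:450],None,fx=3,fy=3,interpolation=cv2.INTER_CUBIC),'d16')
C=cloud(c); 
P=C.reshape(-1,3); T=(P-p)@r.as_matrix()
m=(T[:,2]>.037)&(T[:,2]<.05)&(abs(T[:,1])<.07)&(T[:,0]>0)&(T[:,0]<.08)
print(m.sum())
for s in (-1,1):
    k=m&(np.hypot(T[:,0]-.0187,T[:,1]-s*.031)<.012); Q=T[k]
    if len(Q): print(s,len(Q),Q.min(0).round(4),Q.max(0).round(4),Q.mean(0).round(4))
E
```

```text
t 24.32 pos [0.5034 0.3221 0.1171] yaw 84.41 q [0.38 0.65 1.61 0.   0.88 0.48] F [-0.1 -0.4 -3.2] grip 0.0137
d mm [0.6 0.7 2.1] rv deg [-0.15  0.03  0.01] rows>= 0.0
[0.5043 0.3225 0.1186]
67
-1 35 [ 0.0154 -0.0346  0.0439] [ 0.0185 -0.0288  0.0478] [ 0.0169 -0.0318  0.0459]
1 32 [0.0152 0.03   0.0444] [0.0187 0.0356 0.048 ] [0.0169 0.0326 0.0461]
```

View pics/d16.png

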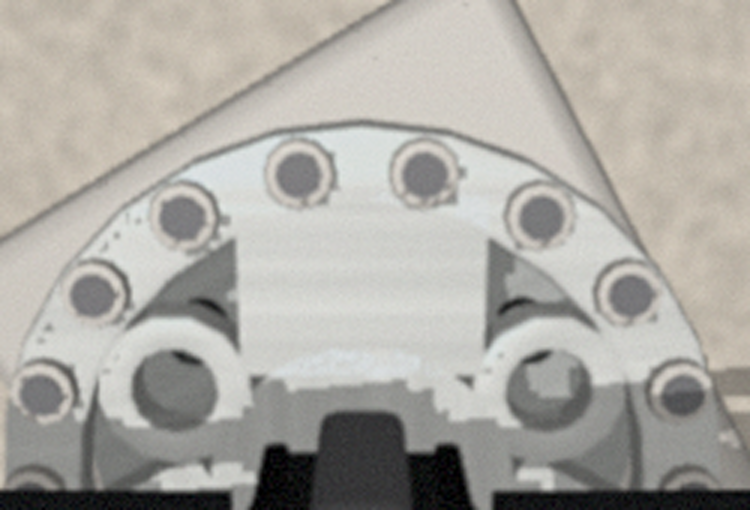

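Request:
{"method": "step_arm", "body": {
  "targets": [
    {"dx":0,"dy":0,"dz":0.004,"rx":0,"ry":0,"rz":0},
    {"dx":0,"dy":0,"dz":0.007,"rx":0,"ry":0,"rz":0},
    {"dx":0,"dy":0,"dz":0.01,"rx":0,"ry":0,"rz":0},
    {"dx":0,"dy":0,"dz":0.012,"rx":0,"ry":0,"rz":0},
    {"dx":0,"dy":0,"dz":0.012,"rx":0,"ry":0,"rz":0}
  ]
}}

```text
time: 25.05
position: [0.5042, 0.3225, 0.1063]
tool_rot: [0.741, 0.672, 0.0, -0.0]
ft_force: [0.9, 0.2, -2.6]
grip_width: 0.0139
```

```bash
python3 - <<'E'
from h import *
c=cam('wrist');c=cam('wrist')
go(.5041,.3226,.0934,84.4)
p,r,o=pose()
save(cv2.resize(c['img'][80:250,200:450],None,fx=3,fy=3,interpolation=cv2.INTER_CUBIC),'d17')
P=cloud(c).reshape(-1,3); T=(P-p)@r.as_matrix()
for s in (-1,1):
    k=(np.hypot(T[:,0]-.0187,T[:,1]-s*.031)<.008)&(T[:,2]<.041)&(T[:,2]>.02); Q=T[k]
    if len(Q): print(s,len(Q),Q.min(0).round(4),Q.max(0).round(4),Q.mean(0).round(4))
E
```

```text
t 25.15 pos [0.5044 0.3226 0.1066] yaw 84.41 q [0.38 0.67 1.61 0.   0.86 0.48] F [ 0.1  0.5 -3.2] grip 0.0137
d mm [-0.  -0.3 13.2] rv deg [ 0.01 -0.06  0.01] rows>= 0.2
-1 458 [ 0.0108 -0.0388  0.0244] [ 0.0264 -0.0233  0.0369] [ 0.0189 -0.0327  0.0299]
1 412 [0.0108 0.0233 0.0242] [0.0266 0.0389 0.0373] [0.0194 0.0307 0.0296]
```

View pics/d17.png

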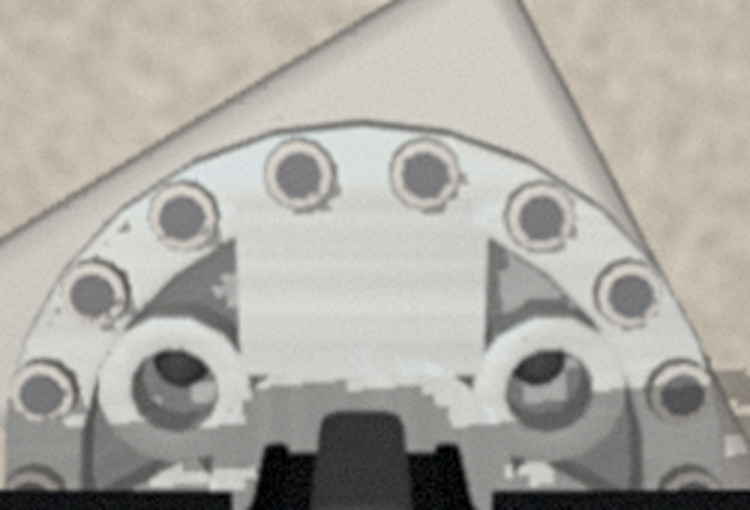

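```bash
python3 - <<'E'
from h import *
c=cam('wrist'); p,r,o=pose(); M=r.as_matrix()
uv=np.array([(175,387),(548,388)])/3+[200,80]-.33
print('holes',((plane(c,uv,p[2]-.0254)-p)@M).round(4))
# stud outline points: left bottom(182,386), left-left(156,366), left-right (207,366); right bottom(538,384), left(512,366), right(564,366)
uv=np.array([(182,386),(156,368),(207,368),(538,385),(512,368),(564,368)])/3+[200,80]-.33
print('studs',((plane(c,uv,.0715)-p)@M).round(4))
E
```

```text
holes [[ 0.0181 -0.0302  0.0254]
 [ 0.018   0.0315  0.0254]]
studs [[ 0.0149 -0.0308  0.0351]
 [ 0.0182 -0.0352  0.0351]
 [ 0.0182 -0.0263  0.0351]
 [ 0.015   0.0315  0.0351]
 [ 0.0182  0.0268  0.0351]
 [ 0.0182  0.0359  0.0351]]
```

Request:
{"method": "step_arm", "body": {
  "targets": [
    {"dx":0.001,"dy":-0.0003,"dz":0.0,"rx":0,"ry":0,"rz":0},
    {"dx":0.001,"dy":-0.0003,"dz":0.004,"rx":0,"ry":0,"rz":0},
    {"dx":0.001,"dy":-0.0003,"dz":0.007,"rx":0,"ry":0,"rz":0},
    {"dx":0.001,"dy":-0.0003,"dz":0.0095,"rx":0,"ry":0,"rz":0},
    {"dx":0.001,"dy":-0.0003,"dz":0.0095,"rx":0,"ry":0,"rz":0}
  ]
}}

```text
time: 25.82
position: [0.504, 0.3235, 0.0968]
tool_rot: [0.741, 0.672, 0.0, -0.0]
ft_force: [-0.7, 0.5, -1.9]
grip_width: 0.0137
```

```bash
python3 - <<'E'
from h import *
c=cam('wrist');c=cam('wrist')
go(.5041,.3226,.0934,84.4)
save(cv2.resize(c['img'][80:250,200:450],None,fx=3,fy=3,interpolation=cv2.INTER_CUBIC),'d18')
E
```

```text
t 25.93 pos [0.5043 0.3236 0.0971] yaw 84.41 q [0.38 0.69 1.61 0.   0.84 0.48] F [-0.2 -0.5 -1.9] grip 0.0143
d mm [-1.  -0.1  3.7] rv deg [ 0.02 -0.06  0.01] rows>= 0.1
```

View pics/d18.png

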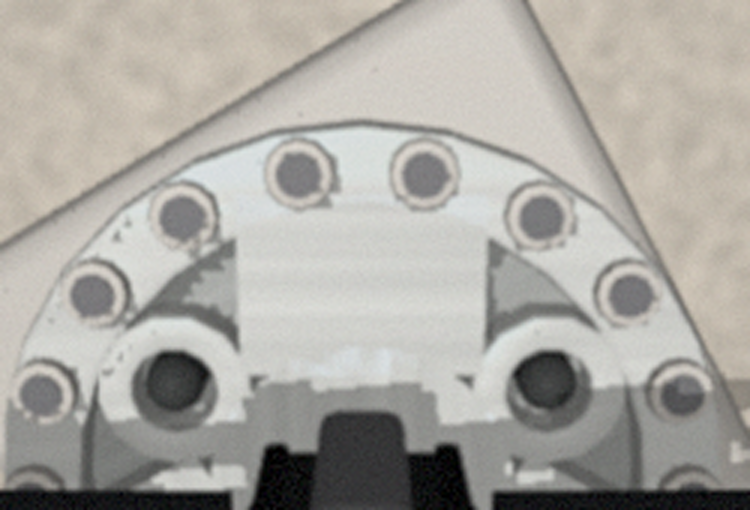

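Request:
{"method": "step_arm", "body": {
  "targets": [
    {"dx":0.0004,"dy":0,"dz":0.001,"rx":0,"ry":0,"rz":0},
    {"dx":0.0004,"dy":0,"dz":0.002,"rx":0,"ry":0,"rz":0},
    {"dx":0.0004,"dy":0,"dz":0.003,"rx":0,"ry":0,"rz":0},
    {"dx":0.0004,"dy":0,"dz":0.0035,"rx":0,"ry":0,"rz":0},
    {"dx":0.0004,"dy":0,"dz":0.0035,"rx":0,"ry":0,"rz":0}
  ]
}}

```text
time: 26.55
position: [0.5042, 0.324, 0.0936]
tool_rot: [0.741, 0.672, 0.0, -0.0]
ft_force: [-0.9, 0.1, -1.7]
grip_width: 0.0139
```

Request:
{"method": "step_arm", "body": {
  "targets": [
    {"dx":0,"dy":0,"dz":0,"rx":0,"ry":0,"rz":0},
    {"dx":0,"dy":0,"dz":0,"rx":0,"ry":0,"rz":0},
    {"dx":0,"dy":0,"dz":0,"rx":0,"ry":0,"rz":0},
    {"dx":0,"dy":0,"dz":0,"rx":0,"ry":0,"rz":0},
    {"dx":0,"dy":0,"dz":0,"rx":0,"ry":0,"rz":0}
  ],
  "gripper": 0.5
}}

```text
time: 27.18
position: [0.5043, 0.324, 0.0936]
tool_rot: [0.741, 0.672, 0.0, -0.0]
ft_force: [-0.5, -0.2, -0.1]
grip_width: 0.0425
```

Request:
{"method": "step_arm", "body": {
  "targets": [
    {"dx":0,"dy":0,"dz":-0.02,"rx":0,"ry":0,"rz":0},
    {"dx":0,"dy":0,"dz":-0.06,"rx":0,"ry":0,"rz":0},
    {"dx":-0.03,"dy":0,"dz":-0.1,"rx":0,"ry":0,"rz":0},
    {"dx":-0.07,"dy":0,"dz":-0.15,"rx":0,"ry":0,"rz":0},
    {"dx":-0.12,"dy":0,"dz":-0.18,"rx":0,"ry":0,"rz":0}
  ]
}}

```text
time: 27.8
position: [0.4933, 0.204, 0.2759]
tool_rot: [0.74, 0.672, 0.002, 0.001]
ft_force: [0.9, -0.8, 0.8]
grip_width: 0.0434
```

```bash
python3 - <<'E'
from h import *
c=cam('wrist');c=cam('wrist')
go(.49,-.3,.3,84.4)
save(c['img'],'wrist19')
P=cloud(c).reshape(-1,3)
box(P,.5046,.3235,.035,.1,.12)
Q=P[(np.hypot(P[:,0]-.5046,P[:,1]-.3235)<.05)&(P[:,2]>.06)&(P[:,2]<.08)]
h,e=np.histogram(Q[:,2],np.arange(.06,.08,.001)); print(dict(zip(e.round(3),h)))
A=np.c_[Q[abs(Q[:,2]-.068)<.0015][:,:2],np.ones((abs(Q[:,2]-.068)<.0015).sum())]; print('plane',np.linalg.lstsq(A,Q[abs(Q[:,2]-.068)<.0015][:,2],rcond=None)[0])
E
```

```text
t 27.90 pos [0.494  0.2013 0.2773] yaw 84.19 q [ 0.18  0.36  1.62 -0.    1.15  0.28] F [1.2 1.5 0.5] grip 0.0436
d mm [-499.1   46.9  -22.9] rv deg [ 0.41 -0.07 -0.21] rows>= 8.0
744 ctr [505.1 322.7] size [31.8 14.1] long 83.8 z med/max 0.1074 0.1099
{np.float64(0.06): np.int64(18), np.float64(0.061): np.int64(21), np.float64(0.062): np.int64(28), np.float64(0.063): np.int64(25), np.float64(0.064): np.int64(27), np.float64(0.065): np.int64(126), np.float64(0.066): np.int64(886), np.float64(0.067): np.int64(2585), np.float64(0.068): np.int64(1944), np.float64(0.069): np.int64(418), np.float64(0.07): np.int64(63), np.float64(0.071): np.int64(59), np.float64(0.072): np.int64(77), np.float64(0.073): np.int64(74), np.float64(0.074): np.int64(25), np.float64(0.075): np.int64(7), np.float64(0.076): np.int64(1), np.float64(0.077): np.int64(0), np.float64(0.078): np.int64(0), np.float64(0.079): np.int64(1)}
plane [-0.00059272 -0.000739    0.06839753]
```

View pics/wrist19.png

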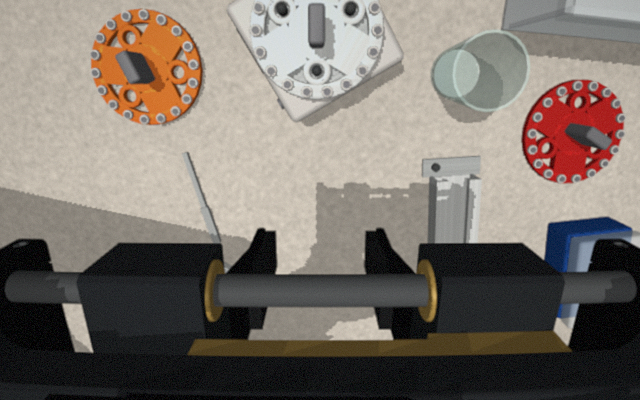

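```bash
python3 - <<'E'
from h import *
go(.47,.03,.3,44)
E
```

```text
t 27.90 pos [0.494  0.2013 0.2773] yaw 84.19 q [ 0.18  0.36  1.62 -0.    1.15  0.28] F [1.2 1.5 0.5] grip 0.0436
d mm [-172.8   -6.4  -22.9] rv deg [ 0.37 -0.21 40.19] rows>= 3.8
```

Request:
{"method": "step_arm", "body": {
  "targets": [
    {"dx":-0.035,"dy":-0.001,"dz":-0.005,"rx":0,"ry":0,"rz":8},
    {"dx":-0.07,"dy":-0.002,"dz":-0.01,"rx":0,"ry":0,"rz":17},
    {"dx":-0.105,"dy":-0.004,"dz":-0.015,"rx":0,"ry":0,"rz":26},
    {"dx":-0.14,"dy":-0.006,"dz":-0.02,"rx":0,"ry":0,"rz":35},
    {"dx":-0.175,"dy":-0.006,"dz":-0.023,"rx":0.4,"ry":0,"rz":44}
  ]
}}

```text
time: 28.52
position: [0.4697, 0.0275, 0.2997]
tool_rot: [0.94, 0.341, 0.001, -0.002]
ft_force: [-0.1, -0.1, 0.2]
grip_width: 0.0433
```

```bash
python3 - <<'E'
from h import *
go(.44,-.15,.3,-5)
E
```

```text
t 28.52 pos [0.4697 0.0275 0.2997] yaw 39.92 q [-0.18  0.24  1.73  0.    1.17  0.69] F [-0.1 -0.1  0.2] grip 0.0433
d mm [-136.7  117.    -1.1] rv deg [-0.24 -0.11 44.92] rows>= 4.2
```

Request:
{"method": "step_arm", "body": {
  "targets": [
    {"dx":-0.027,"dy":0.023,"dz":0,"rx":0,"ry":0,"rz":9},
    {"dx":-0.055,"dy":0.047,"dz":0,"rx":0,"ry":0,"rz":18},
    {"dx":-0.082,"dy":0.07,"dz":0,"rx":0,"ry":0,"rz":27},
    {"dx":-0.11,"dy":0.094,"dz":0,"rx":0,"ry":0,"rz":36},
    {"dx":-0.137,"dy":0.117,"dz":0,"rx":0,"ry":0,"rz":45}
  ]
}}

```text
time: 29.15
position: [0.4396, -0.1507, 0.2983]
tool_rot: [0.999, -0.047, -0.0, -0.003]
ft_force: [0.5, -0.4, -0.9]
grip_width: 0.0433
```

```bash
python3 - <<'E'
from h import *
go(.43,-.33,.3,-31)
c=cam('wrist');c=cam('wrist');save(c['img'],'wrist20')
P=cloud(c).reshape(-1,3)
box(P,.647,.05,.03,.068,.09)
box(P,.6446,-.04,.03,.068,.09)
box(P,.491,-.366,.05,.078,.09)
E
```

```text
t 29.15 pos [ 0.4396 -0.1507  0.2983] yaw -5.37 q [-0.57  0.24  1.74  0.    1.16  1.09] F [ 0.5 -0.4 -0.9] grip 0.0433
d mm [  7.2 179.4  -2.7] rv deg [-0.29  0.09 25.63] rows>= 2.9
few 0
few 0
656 ctr [ 490.3 -365.6] size [15.3 41.9] long 165.5 z med/max 0.0836 0.0866
```

View pics/wrist20.png

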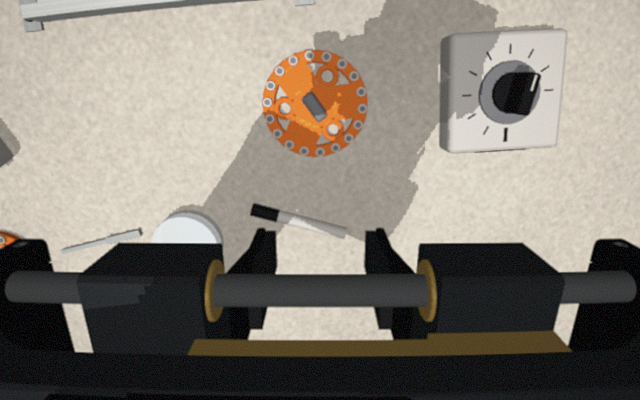

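```bash
python3 - <<'E'
from h import *
c=cam('wrist')
save(cv2.resize(c['img'][20:160,430:580],None,fx=5,fy=5,interpolation=cv2.INTER_CUBIC),'k20')
P=cloud(c).reshape(-1,3)
Q=P[(np.hypot(P[:,0]-.49,P[:,1]+.366)<.11)&(P[:,2]>.036)&(P[:,2]<.044)]; print(cv2.minAreaRect((Q[:,:2]*1000).astype(np.float32)))
E
```

```text
((490.26019287109375, -366.268310546875), (129.63844299316406, 129.2648162841797), 88.58658599853516)
```

View pics/k20.png

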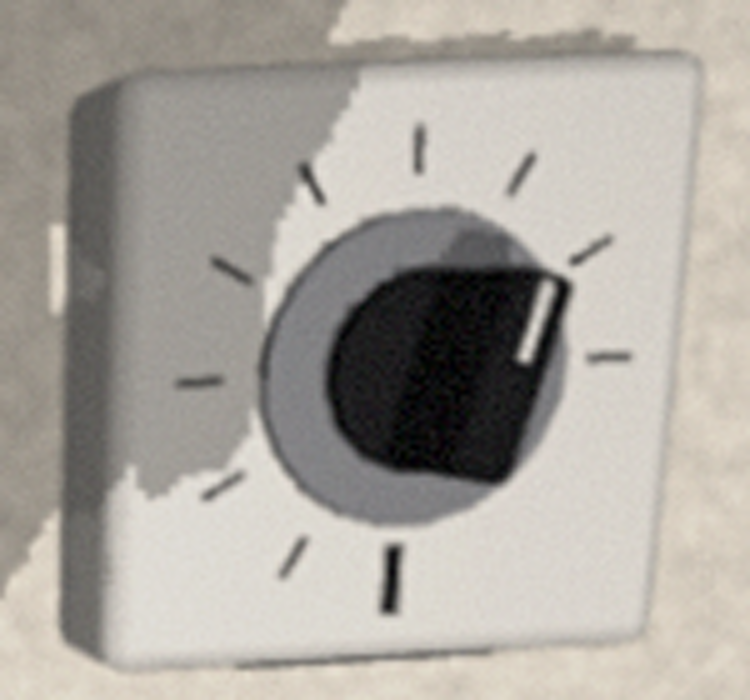

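```bash
python3 - <<'E'
from h import *
go(.49,-.366,.17,-14.5)
E
```

```text
t 29.30 pos [ 0.4397 -0.1509  0.2983] yaw -5.18 q [-0.57  0.24  1.74  0.    1.16  1.08] F [-0.1  0.8 -0. ] grip 0.0436
d mm [ 69.6 210.4 127.1] rv deg [-0.3   0.06  9.32] rows>= 4.1
```

Request:
{"method": "step_arm", "body": {
  "targets": [
    {"dx":0.014,"dy":0.042,"dz":0.01,"rx":0,"ry":0,"rz":2},
    {"dx":0.028,"dy":0.085,"dz":0.03,"rx":0,"ry":0,"rz":4},
    {"dx":0.042,"dy":0.13,"dz":0.06,"rx":0,"ry":0,"rz":6},
    {"dx":0.056,"dy":0.17,"dz":0.09,"rx":0,"ry":0,"rz":8},
    {"dx":0.0695,"dy":0.21,"dz":0.12,"rx":0,"ry":0,"rz":9.3}
  ]
}}

```text
time: 29.92
position: [0.4911, -0.365, 0.1756]
tool_rot: [0.992, -0.125, -0.001, -0.003]
ft_force: [-0.7, 0.0, 0.6]
grip_width: 0.0437
```

```bash
python3 - <<'E'
from h import *
c=cam('wrist');c=cam('wrist');save(c['img'],'wrist21')
P=cloud(c).reshape(-1,3)
box(P,.491,-.366,.05,.078,.09)
go(.490,-.366,.077,-14.5)
Q=P[(np.hypot(P[:,0]-.49,P[:,1]+.366)<.11)&(P[:,2]>.036)&(P[:,2]<.044)]; print(cv2.minAreaRect((Q[:,:2]*1000).astype(np.float32)))
E
```

```text
1180 ctr [ 491.1 -367. ] size [14.  41.4] long 163.4 z med/max 0.0835 0.0858
t 30.02 pos [ 0.4902 -0.367   0.1727] yaw -14.51 q [-0.83  0.6   1.52  0.    1.03  1.  ] F [-0.8  0.5  0.8] grip 0.0433
d mm [ 0.1 -0.2 95.7] rv deg [-0.43  0.29 -0.01] rows>= 1.5
((490.71258544921875, -366.6368408203125), (128.30484008789062, 128.24349975585938), 88.36063385009766)
```

View pics/wrist21.png

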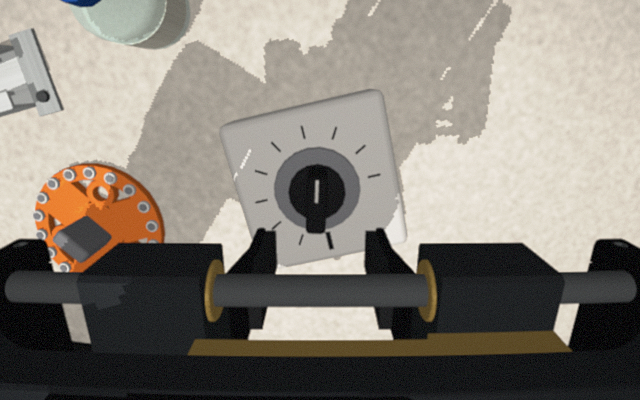

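Request:
{"method": "step_arm", "body": {
  "targets": [
    {"dx":0,"dy":0,"dz":0.03,"rx":-0.3,"ry":0.2,"rz":1},
    {"dx":0.0003,"dy":-0.0003,"dz":0.06,"rx":-0.4,"ry":0.3,"rz":1},
    {"dx":0.0003,"dy":-0.0003,"dz":0.085,"rx":-0.4,"ry":0.3,"rz":1},
    {"dx":0.0003,"dy":-0.0003,"dz":0.0957,"rx":-0.4,"ry":0.3,"rz":1},
    {"dx":0.0003,"dy":-0.0003,"dz":0.0957,"rx":-0.4,"ry":0.3,"rz":1}
  ]
}}

```text
time: 30.65
position: [0.4905, -0.3646, 0.0768]
tool_rot: [0.991, -0.134, -0.0, -0.001]
ft_force: [0.4, -1.0, -0.7]
grip_width: 0.0436
```

Request:
{"method": "step_arm", "body": {
  "targets": [
    {"dx":0,"dy":0,"dz":0,"rx":0,"ry":0,"rz":0},
    {"dx":0,"dy":0,"dz":0,"rx":0,"ry":0,"rz":0},
    {"dx":0,"dy":0,"dz":0,"rx":0,"ry":0,"rz":0},
    {"dx":0,"dy":0,"dz":0,"rx":0,"ry":0,"rz":0},
    {"dx":0,"dy":0,"dz":0,"rx":0,"ry":0,"rz":0}
  ],
  "gripper": 0,
  "force": 20
}}

```text
time: 31.28
position: [0.4905, -0.3662, 0.0774]
tool_rot: [0.991, -0.134, 0.0, 0.001]
ft_force: [-2.0, -3.9, 2.3]
grip_width: 0.0138
```

```bash
python3 - <<'E'
from h import *
go(.4905,-.3665,.077,-15.5);print(telemetry.get_obs()['moment'])
c=cam('wrist');save(c['img'],'wrist22')
E
```

```text
t 31.27 pos [ 0.4905 -0.3662  0.0774] yaw -15.40 q [-0.82  0.73  1.59 -0.    0.83  1.02] F [-2.  -3.9  2.3] grip 0.0138
d mm [0.  0.3 0.4] rv deg [ 0.07 -0.02  0.1 ] rows>= 0.0
[-0.68442723  0.46617585  0.01576028]
```

View pics/wrist22.png

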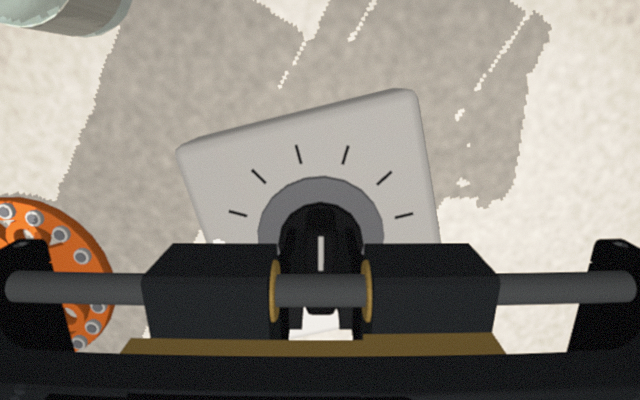

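Request:
{"method": "step_arm", "body": {
  "targets": [
    {"dx":0,"dy":0,"dz":0,"rx":0,"ry":0,"rz":-10},
    {"dx":0,"dy":0,"dz":0,"rx":0,"ry":0,"rz":-20},
    {"dx":0,"dy":0,"dz":0,"rx":0,"ry":0,"rz":-30},
    {"dx":0,"dy":0,"dz":0,"rx":0,"ry":0,"rz":-40},
    {"dx":0,"dy":0,"dz":0,"rx":0,"ry":0,"rz":-50}
  ]
}}

```text
time: 31.95
position: [0.4904, -0.3657, 0.0774]
tool_rot: [0.954, 0.3, -0.0, -0.0]
ft_force: [-1.1, -1.9, 0.7]
grip_width: 0.0135
```

```bash
python3 - <<'E'
from h import *
go(.4905,-.3662,.077,85);print(telemetry.get_obs()['moment'])
E
```

```text
t 31.95 pos [ 0.4904 -0.3657  0.0774] yaw 34.88 q [-0.82  0.73  1.59 -0.    0.83  0.14] F [-1.1 -1.9  0.7] grip 0.0135
d mm [-0.2  0.5  0.4] rv deg [-2.000e-02 -0.000e+00 -5.012e+01] rows>= 4.7
[-0.14892647  0.18493683 -0.04500195]
```

Request:
{"method": "step_arm", "body": {
  "targets": [
    {"dx":0,"dy":0,"dz":0,"rx":0,"ry":0,"rz":-10},
    {"dx":0,"dy":0,"dz":0,"rx":0,"ry":0,"rz":-20},
    {"dx":0,"dy":0,"dz":0,"rx":0,"ry":0,"rz":-30},
    {"dx":0,"dy":0,"dz":0,"rx":0,"ry":0,"rz":-40},
    {"dx":0,"dy":0,"dz":0,"rx":0,"ry":0,"rz":-50}
  ]
}}

```text
time: 32.58
position: [0.4899, -0.3654, 0.0774]
tool_rot: [0.736, 0.677, -0.0, -0.001]
ft_force: [-1.9, -1.3, 1.6]
grip_width: 0.014
```

Request:
{"method": "step_arm", "body": {
  "targets": [
    {"dx":0,"dy":0,"dz":0,"rx":0,"ry":0,"rz":-10},
    {"dx":0,"dy":0,"dz":0,"rx":0,"ry":0,"rz":-20},
    {"dx":0,"dy":0,"dz":0,"rx":0,"ry":0,"rz":-30},
    {"dx":0,"dy":0,"dz":0,"rx":0,"ry":0,"rz":-40},
    {"dx":0,"dy":0,"dz":0,"rx":0,"ry":0,"rz":-50}
  ]
}}

```text
time: 33.2
position: [0.4893, -0.3656, 0.0774]
tool_rot: [0.379, 0.926, 0.0, -0.001]
ft_force: [-3.1, -2.2, 1.4]
grip_width: 0.0136
```

```bash
python3 - <<'E'
from h import *
go(.4905,-.3662,.077,178);print(telemetry.get_obs()['moment'])
E
```

```text
t 33.20 pos [ 0.4893 -0.3656  0.0774] yaw 135.51 q [-0.82  0.73  1.59 -0.    0.83 -1.62] F [-3.1 -2.2  1.4] grip 0.0136
d mm [-1.3  0.4  0.4] rv deg [ 1.000e-02 -1.500e-01 -4.249e+01] rows>= 4.0
[-0.51902036  0.39867551 -0.08479552]
```

Request:
{"method": "step_arm", "body": {
  "targets": [
    {"dx":-0.0005,"dy":0,"dz":0,"rx":0,"ry":0,"rz":-9},
    {"dx":-0.001,"dy":0,"dz":0,"rx":0,"ry":0,"rz":-18},
    {"dx":-0.001,"dy":0,"dz":0,"rx":0,"ry":0,"rz":-27},
    {"dx":-0.001,"dy":0,"dz":0,"rx":0,"ry":0,"rz":-35},
    {"dx":-0.001,"dy":0,"dz":0,"rx":0,"ry":0,"rz":-39}
  ]
}}

```text
time: 33.83
position: [0.4892, -0.3661, 0.0774]
tool_rot: [0.047, 0.999, 0.001, -0.002]
ft_force: [-3.3, -1.4, 3.1]
grip_width: 0.0137
```

```bash
python3 - <<'E'
from h import *
go(.4905,-.3662,.077,178.3);print(telemetry.get_obs()['moment'])
E
```

```text
t 33.83 pos [ 0.4892 -0.3661  0.0774] yaw 174.65 q [-0.82  0.73  1.59 -0.    0.83 -2.3 ] F [-3.3 -1.4  3.1] grip 0.0137
d mm [-1.4 -0.   0.4] rv deg [ 0.1  -0.23 -3.65] rows>= 0.3
[-0.32991872  0.41258173 -0.02804964]
```

Request:
{"method": "step_arm", "body": {
  "targets": [
    {"dx":-0.0005,"dy":0,"dz":0,"rx":0,"ry":0,"rz":-1},
    {"dx":-0.001,"dy":0,"dz":0,"rx":0,"ry":0,"rz":-2},
    {"dx":-0.001,"dy":0,"dz":0,"rx":0,"ry":0,"rz":-3},
    {"dx":-0.001,"dy":0,"dz":0,"rx":0,"ry":0,"rz":-4},
    {"dx":-0.001,"dy":0,"dz":0,"rx":0,"ry":0,"rz":-5}
  ]
}}

```text
time: 34.45
position: [0.4892, -0.3661, 0.0774]
tool_rot: [0.004, 1.0, 0.001, -0.003]
ft_force: [-4.5, -1.7, 2.9]
grip_width: 0.0139
```

```bash
python3 - <<'E'
from h import *
go(.4905,-.3662,.077,178.3);print(telemetry.get_obs()['moment'],telemetry.get_obs()['joint_torque'])
E
```

```text
t 34.45 pos [ 0.4892 -0.3661  0.0774] yaw 179.58 q [-0.82  0.73  1.59 -0.    0.83 -2.39] F [-4.5 -1.7  2.9] grip 0.0139
d mm [-1.3 -0.1  0.4] rv deg [ 0.16 -0.32  1.28] rows>= 0.1
[-0.46571703  0.66271497 -0.46025891] [  3.63127068 -45.08631706 -11.98303431   0.87153224  -0.28245267
  -0.34112955]
```

Request:
{"method": "step_arm", "body": {
  "targets": [
    {"dx":0,"dy":0,"dz":0,"rx":0,"ry":0,"rz":-1},
    {"dx":0,"dy":0,"dz":0,"rx":0,"ry":0,"rz":-2},
    {"dx":0,"dy":0,"dz":0,"rx":0,"ry":0,"rz":-2},
    {"dx":0,"dy":0,"dz":0,"rx":0,"ry":0,"rz":-2},
    {"dx":0,"dy":0,"dz":0,"rx":0,"ry":0,"rz":-2}
  ]
}}

```text
time: 35.08
position: [0.4894, -0.3661, 0.0773]
tool_rot: [-0.014, 1.0, 0.001, -0.003]
ft_force: [-1.7, -2.6, 1.1]
grip_width: 0.0144
```

```bash
python3 - <<'E'
from h import *
go(.4905,-.3662,.077,178.3);print(telemetry.get_obs()['moment'])
E
```

```text
t 35.08 pos [ 0.4894 -0.3661  0.0773] yaw -178.43 q [-0.82  0.73  1.59 -0.    0.83 -2.42] F [-1.7 -2.6  1.1] grip 0.0144
d mm [-1.1 -0.2  0.3] rv deg [ 0.16 -0.3   3.27] rows>= 0.3
[-0.30448505  0.2178295  -0.44945506]
```

Request:
{"method": "step_arm", "body": {
  "targets": [
    {"dx":0,"dy":0,"dz":0,"rx":0,"ry":0,"rz":0},
    {"dx":0,"dy":0,"dz":0,"rx":0,"ry":0,"rz":0},
    {"dx":0,"dy":0,"dz":0,"rx":0,"ry":0,"rz":0},
    {"dx":0,"dy":0,"dz":0,"rx":0,"ry":0,"rz":0},
    {"dx":0,"dy":0,"dz":0,"rx":0,"ry":0,"rz":0}
  ],
  "gripper": 0.5
}}

```text
time: 35.7
position: [0.4894, -0.366, 0.0773]
tool_rot: [-0.014, 1.0, 0.001, -0.003]
ft_force: [-1.2, -0.1, 0.7]
grip_width: 0.0431
```

Request:
{"method": "step_arm", "body": {
  "targets": [
    {"dx":0,"dy":0,"dz":-0.02,"rx":0,"ry":0,"rz":0},
    {"dx":0,"dy":0,"dz":-0.05,"rx":0,"ry":0,"rz":0},
    {"dx":0,"dy":0,"dz":-0.1,"rx":0,"ry":0,"rz":5},
    {"dx":-0.01,"dy":0,"dz":-0.15,"rx":0,"ry":0,"rz":15},
    {"dx":-0.02,"dy":0,"dz":-0.18,"rx":0,"ry":0,"rz":25}
  ]
}}

```text
time: 36.33
position: [0.5111, -0.3666, 0.2604]
tool_rot: [0.206, 0.979, -0.0, -0.001]
ft_force: [0.2, 0.1, 0.5]
grip_width: 0.0432
```

```bash
python3 - <<'E'
from h import *
go(.49,-.366,.3,90)
for n in ('wrist','top','scene'):
    c=cam(n);save(c['img'],n+'23')
    if n=='wrist':
        P=cloud(c).reshape(-1,3); box(P,.49,-.366,.04,.078,.09)
        Q=P[(np.hypot(P[:,0]-.49,P[:,1]+.366)<.11)&(P[:,2]>.036)&(P[:,2]<.044)]; print(cv2.minAreaRect((Q[:,:2]*1000).astype(np.float32)))
E
```

```text
t 36.33 pos [ 0.5111 -0.3666  0.2604] yaw 156.25 q [-0.8   0.51  1.4  -0.    1.23 -1.95] F [0.2 0.1 0.5] grip 0.0432
d mm [ 19.7  -8.  -39.6] rv deg [-0.12 -0.08 66.25] rows>= 6.2
686 ctr [ 490.3 -366.2] size [14.2 41.2] long 178.8 z med/max 0.0834 0.0859
((489.6448669433594, -366.4228210449219), (128.55458068847656, 128.40142822265625), 88.50817108154297)
```

View pics/wrist23.png

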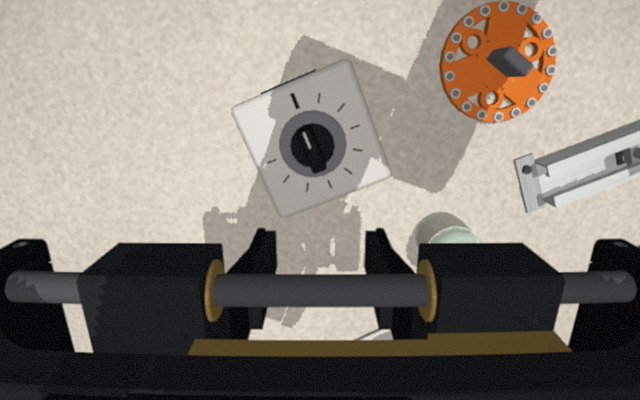

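View pics/scene23.png

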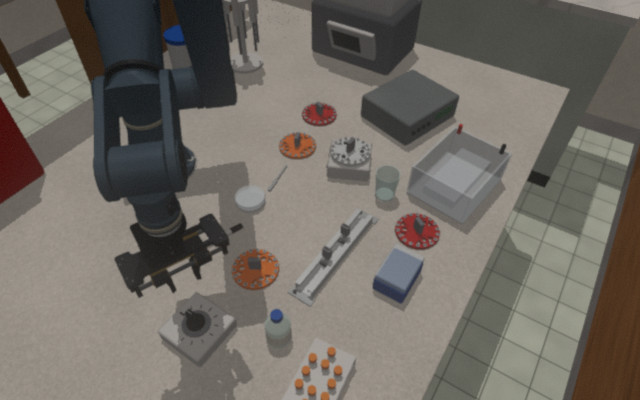

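```bash
python3 - <<'E'
from h import *
c=cam('scene');P=cloud(c).reshape(-1,3)
box(P,.645,.05,.03,.068,.09); box(P,.643,-.04,.03,.068,.09)
box(P,.504,.322,.035,.1,.12); box(P,.504,.322,.05,.064,.0695)
save(cv2.resize(c['img'][110:310,250:420],None,fx=3,fy=3,interpolation=cv2.INTER_CUBIC),'s24')
E
```

```text
42 ctr [645.2  45.8] size [14.7 22. ] long 170.3 z med/max 0.073 0.0782
47 ctr [642.8 -43.3] size [23.4 14.9] long 10.5 z med/max 0.0735 0.0778
45 ctr [504.8 320.1] size [33.3 17.2] long 77.7 z med/max 0.1065 0.1108
334 ctr [504.4 322.2] size [95.7 93.5] long 78.5 z med/max 0.067 0.0694
```

View pics/s24.png

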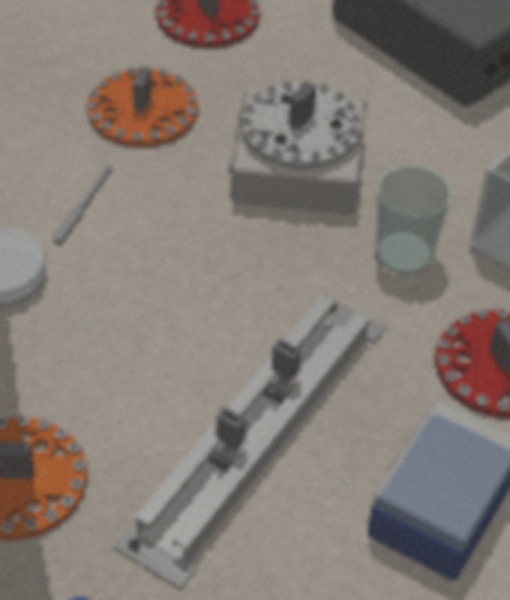

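View pics/top23.png

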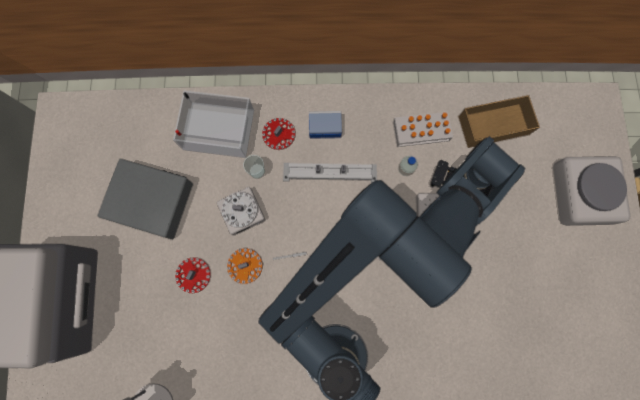

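```bash
python3 - <<'E'
from h import *
go(.52,-.13,.28,110)
E
```

```text
t 36.52 pos [ 0.5101 -0.3657  0.257 ] yaw 156.73 q [-0.8   0.52  1.4  -0.    1.23 -1.96] F [-0.2  0.3 -0.1] grip 0.0435
d mm [ 84.1 220.4 -22.3] rv deg [-0.12 -0.35 46.73] rows>= 4.4
```

Request:
{"method": "step_arm", "body": {
  "targets": [
    {"dx":0.017,"dy":0.044,"dz":-0.01,"rx":0,"ry":0,"rz":9},
    {"dx":0.034,"dy":0.088,"dz":-0.02,"rx":0,"ry":0,"rz":18},
    {"dx":0.05,"dy":0.132,"dz":-0.022,"rx":0,"ry":0,"rz":27},
    {"dx":0.067,"dy":0.176,"dz":-0.022,"rx":0,"ry":0,"rz":36},
    {"dx":0.084,"dy":0.22,"dz":-0.022,"rx":0,"ry":0,"rz":46}
  ]
}}

```text
time: 37.15
position: [0.5182, -0.1286, 0.2774]
tool_rot: [0.57, 0.822, -0.001, -0.006]
ft_force: [0.5, 0.1, 0.7]
grip_width: 0.0438
```

```bash
python3 - <<'E'
from h import *
c=cam('wrist');c=cam('wrist');P=cloud(c).reshape(-1,3)
box(P,.645,.05,.03,.068,.09); box(P,.643,-.04,.03,.068,.09)
Q=P[(abs(P[:,0]-.645)<.04)&(abs(P[:,1])<.16)&(P[:,2]>.028)&(P[:,2]<.032)]; print(cv2.minAreaRect((Q[:,:2]*1000).astype(np.float32)))
save(c['img'],'wrist25')
E
```

```text
417 ctr [645.4  49.1] size [14.1 23.8] long 178.6 z med/max 0.0732 0.0762
360 ctr [643.3 -40.6] size [14.3 23.8] long 178.6 z med/max 0.0733 0.0759
((645.1265869140625, -15.268524169921875), (259.6901550292969, 54.02106475830078), 88.01203918457031)
```

View pics/wrist25.png

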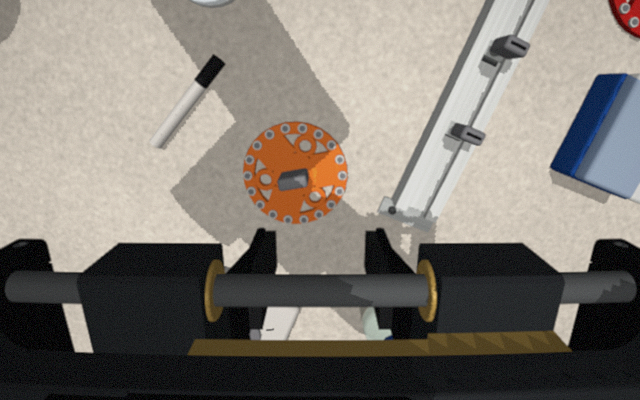

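Both stops sit square and level in the channel, at px (510,48) and (467,133). The arm is touching nothing, so I'm handing the job in.

```bash
python3 -c "
from h import *
print(robot.hand_in())"
```

```text
the job is handed in; nothing more can be done
None
```

The mixer is set up and the job is handed in. Both rack stops on the bench are locked into the channel, the bare aluminium disc is on the drive, and the counter knob was then turned back to its zero stop. It took about 37 s of the 210 s allowed, and the hand-in gives no verdict.

Last checks:
- **Rack stops:** only two were present. Their tops are at about z = 73.5 mm (74 mm expected when seated). They stand at 178.6° against a channel axis of 88.0°, so within about 1° of square.
- **Disc:** all three studs came up through its holes. Its face is at z ≈ 68 mm with no measurable tilt. The top and scene pictures taken after the knob turn still show it in place.
- **Counter knob:** the twisting moment rose to about 0.45 N m at the stop. The white line points at the long mark, with the bar at 178.8° and the box at 178.5°.
- **Bottle, beaker and look-alikes:** the bottle and beaker are still upright, and the orange and red discs were not touched.

**Disagreements:** the cameras differed by 2–3 mm on absolute positions, so I aligned each part against its slot or studs in the wrist camera. The far scene camera gave the stop angles as 170° and 10° from only about 45 points each. I set that aside in favour of the closer wrist view.

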